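# Clamp a bottle with the spoked capstan

### The job

Stand the white bottle upright in the bench clamp, between the sliding jaw and the V jaw, and let go of it. Then turn the clamp's spoked capstan clockwise, pushing one spoke after another round, until you feel that the bottle is firmly held in the V, ready for its stuck cap to be opened. Work the jaw only by the capstan, do not crush the bottle by turning on after it is tight, push gently, and leave everything else on the bench standing where it is.

Things in the scene. Friction and masses are not known exactly. Their poses are not given: they have to be found in the camera images.
- bottle_mid (a point): The bottle to clamp: white, straight-walled, round, 64 mm across, 140 mm tall, about 0.25 kg; it stands at the near right of the clamp, on the robot's side of the stirrer. Point: on its axis, half-way up (70 mm above its foot), z up along it
- bottle_cap (a point): Middle of that bottle's plain screw cap (fixed to it), 129 mm above its foot. The cap is 34 mm across and takes the top 22 mm; it can be gripped from above. Below it the shoulder slopes out to the body
- clamp: The bottle clamp, fixed to the bench. Origin: centre of the underside of its grey base plate (116 mm in x, 360 mm in y, 12 mm thick), z up. At +y a grey rack case carries the spoked capstan; the sliding jaw comes out of the case and moves toward -y; facing it near the -y end stands the V jaw. Both jaws reach up to 61 mm above the bench
- nest (a point): Point on the top of the base plate (12 mm above the bench), at clamp x = 0, y = -79 mm, axes as the clamp's: stand the bottle here. It then has at least 12 mm free to either jaw, wherever they start
- seat (a point): Point on the top of the plate at clamp x = 0, y = -100 mm. The right-angled V jaw centres the bottle at x = 0, but is set by an adjuster: the seated bottle's axis lies up to 6 mm either way along y of this point, different each time and not measured, so it must be felt
- case (a point): Middle of the top of the rack case, 108 mm above the bench, at clamp x = 0, y = 90 mm; the case is 44 mm wide in x and 200 mm long in y. It fills the space under the spokes along y to 4 mm below them, so a finger hanging past a spoke cannot go all round: it sweeps on the near side (clamp -x) or the far side, then takes another spoke
- hub (a point): Point on the capstan's vertical axis at the middle height of its spokes (118 mm above the bench), clamp x = 0, y = 90 mm, axes as the clamp's. Hub 60 mm across, its top 133 mm above the bench. Five level round spokes, 12 mm thick, 72 degrees apart, end in 20 mm balls centred 100 mm from the axis
- spoke_ball (a point): Centre of the ball at the end of one of the five spokes, the one that points along the clamp's +x at capstan value 0 and to the angle -q in the clamp's frame at value q
- capstan (a joint): Turn of the capstan, rad, 0 to 4.4; grows clockwise seen from above, which closes the jaw; starts between 0 and 0.8. A steady friction of 0.40 N m resists turning (5.7 N on a spoke 70 mm from the axis) and keeps the capstan where it is left, also with the bottle squeezed
- jaw (a joint): Travel of the sliding jaw toward the V jaw, m: 0.015 per rad of the capstan. A squeeze of 10 N adds 0.15 N m to the capstan (2.1 N at 70 mm). Its rubber facing gives 1 mm for each 15 N; all else is rigid. A firm hold is about 20 N; 60 N crushes the bottle
- jaw_face (a point): Centre of the sliding jaw's flat rubber face, unsqueezed (70 mm wide in x, 40 mm tall), 38 mm above the bench; at clamp y = -20 mm less the jaw's travel
- jar_tall: Bystander, to be left standing: lidded white jar, 70 mm across, 100 mm tall, between robot and clamp. Origin at the centre of its underside
- jar_low: Bystander, to be left standing: lidded white jar, 72 mm across, 75 mm tall, between robot and clamp. Origin at the centre of its underside
- jar_left: Bystander, to be left standing: lidded white jar, 73 mm across, 85 mm tall, front left. Origin at the centre of its underside
- bottle_back: Bystander, to be left standing: slim capped bottle, 60 mm across, 130 mm tall, far side right. Origin at the centre of its underside
- bottle_left: Bystander, to be left standing: capped bottle, 68 mm across, 165 mm tall, far side left. Origin at the centre of its underside
Mind the look-alikes: they are no part of the job. What is shaped like the part that bears bottle_mid but brown is not meant.

How it is judged:
On the way, in this order (a step that is already met when the one before it is completed fails the run):
1. the bottle stands upright, let go, on the clamp's plate between the two jaws, not yet squeezed (angle between bottle_mid's own z axis and vertical below 0.1 rad and z of bottle_mid in the frame of clamp between 0.077 and 0.087 m and contact force between the fingers and bottle below 0.2 N and y of bottle_mid in the frame of clamp between -0.11 and -0.05 m and x of bottle_mid in the frame of clamp between -0.03 and 0.03 m and contact force between jaw and bottle below 8 N), for 0.2 s.
2. the jaw presses the bottle into the V (contact force between jaw and bottle above 10 N), for 0.2 s.
At the end, for the whole second after the job is handed in: The bottle stands upright (within 0.1 rad) on the clamp's plate, centred in the V within 5 mm, at rest, squeezed by the sliding jaw with 10 to 60 N; the capstan is let go (angle between bottle_mid's own z axis and vertical below 0.1 rad and z of bottle_mid in the frame of clamp between 0.077 and 0.087 m and contact force between jaw and bottle between 10 and 60 N and x of bottle_mid in the frame of clamp between -0.005 and 0.005 m and linear speed of bottle below 0.01 m/s and contact force between the arm and capstan below 0.2 N); the robot touches nothing.
It fails at once if the jaw crushes the bottle (60 N or more) (contact force between jaw and bottle above 60 N).
It fails at once if a spoke is pushed with more than 25 N (contact force between the arm and capstan above 25 N).
It fails at once if the jaw is pushed directly by the robot (more than 8 N) (contact force between the arm and jaw above 8 N).
It fails at once if the bottle falls over (angle between bottle_mid's own z axis and vertical above 0.6 rad).
It fails at once if another jar or bottle is shifted by more than 30 mm or knocked over (distance of any of jar_tall, jar_low, jar_left, bottle_back, bottle_left from where it was at the start of the episode above 0.03 m or angle between any of jar_tall, jar_low, jar_left, bottle_back, bottle_left's own z axis and vertical above 0.3 rad).
It also fails if it takes over 70 s, if anything falls off the work surface, if the arm or the gripper's body presses on something with over 40 N, if the wrist force passes 120 N, or if a joint passes its speed limit or range.

### The arm

A 7-joint arm with a two-finger parallel gripper is mounted at the origin on a cart in front of the work surface, level with it; the furniture and walls round the work are solid. World frame = base frame: x ahead of the robot, y to its left, z up, the work surface at z = 0. Lengths are in m, angles in rad, forces in N, time in s.
With the tool pointing down it reaches from about 0.4 to 0.85 m from the base axis. Payload 4.5 kg.
Tool frame: the origin (TCP) lies midway between the tips of the shut fingers; the grasp point (between the pads) lies 19 mm behind it; z points along the fingers, y is the direction in which the jaws open and shut (so a half turn about z gives the same grasp; the last joint's range is limited). The gripper opens to 88 mm and grips with 3 to 60 N. Pads are 18 mm wide; open, the fingers measure 123 mm over their backs; the gripper's body (75 mm by 187 mm) begins 45 mm behind the grasp point.
Start: joints at [-1.203, 0.689, -0.195, 1.565, 0.157, 0.902, -0.215], TCP at [0.205, 0.591, 0.218] pointing down, gripper open.
Joint ranges: [-3.01, 3.01], [-0.46, 2.08], [-1.47, 1.51], [0.13, 2.56], [-1, 4.14], [0.04, 2.09], [-2.66, 2.66]. Speed limits (rad/s): [2.57, 2.57, 3.14, 3.14, 3.14, 3.14, 3.14].

### API

Orientations are given as a unit quaternion [x, y, z, w].
In Python, from plant import r gives the robot as it stands.
- The arm moves only by the tool play_rows, never from a script. Its argument "targets" is a list of rows, each an object of numbers: "jaw": the closure, from 0 (fully open) to 1 (shut); "dx", "dy", "dz": the shift along the tool's x, y, z in m; "yaw": the turn about the tool's z in rad. A call has exactly 5 rows; each row shifts and turns the pose as measured when the row begins, along the tool's axes as they then stand; what a row does not reach is not made up. A row lasts 1/10 s, in which the tool goes at most 50 mm and 8.59 degrees, less where a joint would pass 70% of its speed; a pose out of reach is approached as far as the arm can. A call with a gripper value outside its range is refused whole. The fingers move at their own pace and stop on an object; "squeeze" is the grip in N (left out, the last holds). Time passes only in rows, so rows that do not move let the fingers close, or fill a call up. It gives the time, the measured TCP pose, the force and the opening at its end, in the units of the state.
- r.get_state(): the state, without advancing time (a new reading comes with each control period).
- r.snapshot(name): name is "side" or "top" or "wrist"; returns a dict with "frame" (480x640x3 uint8, red, green, blue), "z_map" (480x640 float32, m along the optical axis (not along the pixel's ray), 0 where there is no reading), "mtx" (3x3 intrinsics, pixels), "dist_coeffs" ([k1, k2, p1, p2, k3] as OpenCV has them; the pictures are not rectified), "position" and "orientation" of the camera in the world; the wrist camera has in their place "T_tool_cam" (4x4, takes a point from camera to tool coordinates, whose origin is the TCP and whose axes are the flange's). Camera axes: x right, y up, looking along -z (the intrinsics and any distortion apply to the point x, -y, -z); pixel columns grow to the right and rows downward; lengths in m; the calibration is good to about 2 mm. A picture is of the moment at which its call begins: read the wrist's pose just before it.
- r.finish_job(): hands the job in, once; it reports no verdict.
The state is a dict: "clock": time; "q": joint angles; "qd": joint speeds; "joint_torque": joint torques, N m; "tool_pos": TCP position; "eef_rot": TCP orientation; "contact_force": force on the tool from outside, world axes, zero at the start; "moment": the same for the moment, N m; "opening": opening from 0.0 (shut) to 1.0 (fully open).
Only numpy, scipy, OpenCV 4.12 (cv2) and the standard library are available. Lean on these libraries where they do the work, as an engineer would, in place of code of your own. Each camera call takes 0.05 s, during which the arm holds its last target.

## Working session

There is one attempt and no reset: what is moved stays moved. The work goes in short steps, Python scripts to look and compute and a tool call to move; the robot and the scene stay as the last step left them, time stands still between calls to the robot, and variables do not carry over. Pictures are saved under pics/ and viewed, and the job is handed in when it is done.

Besides the shell and the picture viewer there is one more tool, called by a JSON object that holds its "api" and its "payload", one argument or row to a line. play_rows: Moves the arm, as the interface text tells. Its arguments: {"type":"object","properties":{"targets":{"type":"array"},"squeeze":{"type":"number"}},"required":["targets"]}

```bash
ls; mkdir -p pics; python3 - <<'E'
from plant import r
import cv2,pickle
s=r.get_state(); print({k:s[k] for k in ('clock','tool_pos','eef_rot','contact_force','opening')})
for n in ('side','top'):
    d=r.snapshot(n); pickle.dump(d,open(f'{n}0.pkl','wb'))
    cv2.imwrite(f'pics/{n}0.png',d['frame'][:,:,::-1]); print(n,d['mtx'],d['dist_coeffs'],d['position'],d['orientation'])
E
```

```text
pics
{'clock': 0.0, 'tool_pos': array([0.20458688, 0.58985454, 0.21720033]), 'eef_rot': array([ 1.66064061e-01,  9.86114533e-01, -9.20330673e-04, -8.75347675e-05]), 'contact_force': array([ 0.03366298,  0.15889263, -0.75009977]), 'opening': 1.0033496341502517}
side [[539.52188942   0.         313.7027946 ]
 [  0.         539.52188942 239.67993863]
 [  0.           0.           1.        ]] [0.01287732 0.         0.         0.         0.        ] [ 0.32735256 -0.96371222  1.04917752] [ 0.41780837 -0.03502335 -0.09921503  0.90242225]
top [[591.45440567   0.         321.18900789]
 [  0.         591.45440567 242.86257326]
 [  0.           0.           1.        ]] [0.01738377 0.         0.         0.         0.        ] [0.43604537 0.12018146 1.57680701] [-0.01355751  0.02646024  0.71548346 -0.69799676]
```

View pics/top0.png

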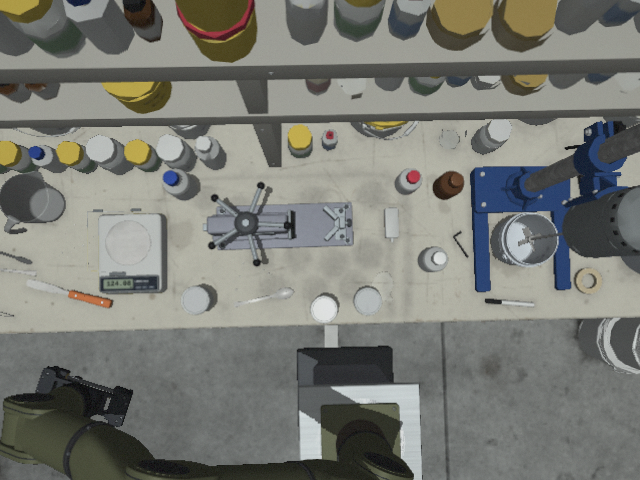

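View pics/side0.png

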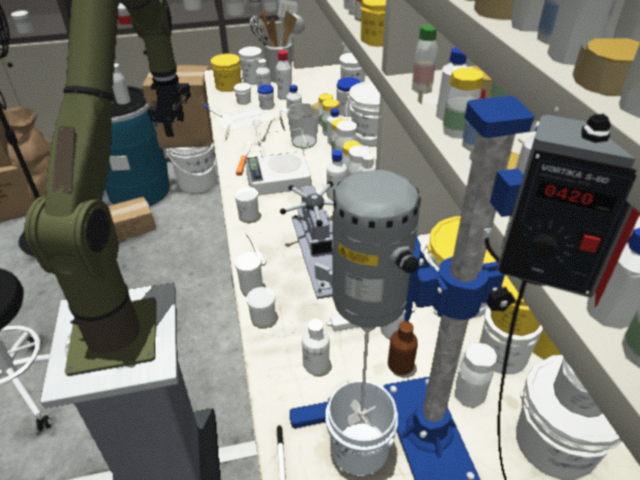

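The top view puts world +x up and +y left. The clamp is at about (280,225), with the hub at (246,222). The candidates for the bottle are:
- white with a white cap at (433,259)
- white with a red cap at (409,181), at the back
- brown at (448,185)

The one at (433,259) fits: it is white, near right of the clamp, on the robot's side of the stirrer. I'll check it in a crop.

```bash
cat > h.py <<'E'
import numpy as np,cv2,pickle
from scipy.spatial.transform import Rotation as R
def ray(d,px):
    u=cv2.undistortPoints(np.array(px,float).reshape(-1,1,2),d['mtx'],np.array(d['dist_coeffs']))[:,0]
    v=np.c_[u[:,0],-u[:,1],-np.ones(len(u))]
    return v@R.from_quat(d['orientation']).as_matrix().T
def onplane(d,px,z):
    v=ray(d,px); p=np.array(d['position']); return p+v*((z-p[2])/v[:,2])[:,None]
def proj(d,P):
    c=(np.atleast_2d(P)-d['position'])@R.from_quat(d['orientation']).as_matrix()
    c=c*[1,-1,-1]
    return cv2.projectPoints(c.reshape(-1,1,3),np.zeros(3),np.zeros(3),d['mtx'],np.array(d['dist_coeffs']))[0][:,0]
def pts(d):
    "per pixel world points from depth"
    h,w=d['z_map'].shape; u,v=np.meshgrid(np.arange(w),np.arange(h))
    rr=ray(d,np.stack([u.ravel(),v.ravel()],1)); 
    return (np.array(d['position'])+rr*d['z_map'].reshape(-1,1)).reshape(h,w,3)
E
python3 - <<'E'
from h import *
t=pickle.load(open('top0.pkl','rb'));s=pickle.load(open('side0.pkl','rb'))
a=t['frame'][160:310,180:480];cv2.imwrite('pics/crop_top.png',cv2.resize(a,(800,400),interpolation=cv2.INTER_CUBIC)[:,:,::-1])
b=s['frame'][170:400,220:480];cv2.imwrite('pics/crop_side.png',cv2.resize(b,(676,598),interpolation=cv2.INTER_CUBIC)[:,:,::-1])
P=pts(t)
for n,(u,v) in dict(bench=(380,250),cap=(433,259),hub=(246,222),jarlow=(367,300),jart=(324,308),jl=(197,299),back=(409,180),left=(175,182),plate=(315,225),brown=(448,183)).items(): print(n,P[v,u].round(4))
E
```

```text
bench [ 0.5022 -0.0667 -0.0025]
cap [ 0.4714 -0.1801  0.1321]
hub [0.5721 0.2742 0.1426]
jarlow [ 0.3733 -0.0203  0.0787]
jart [0.357  0.0892 0.0985]
jl [0.387  0.407  0.0802]
back [ 0.6689 -0.1291  0.1242]
left [0.6696 0.4389 0.167 ]
plate [0.5718 0.1058 0.0164]
brown [ 0.6605 -0.2279  0.1154]
```

View pics/crop_top.png

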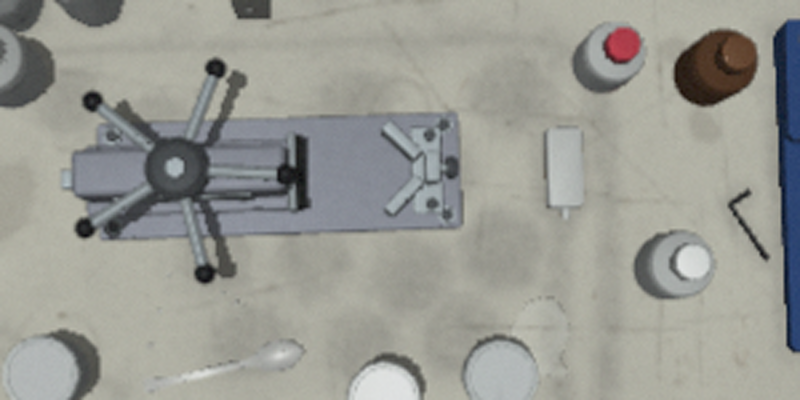

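View pics/crop_side.png

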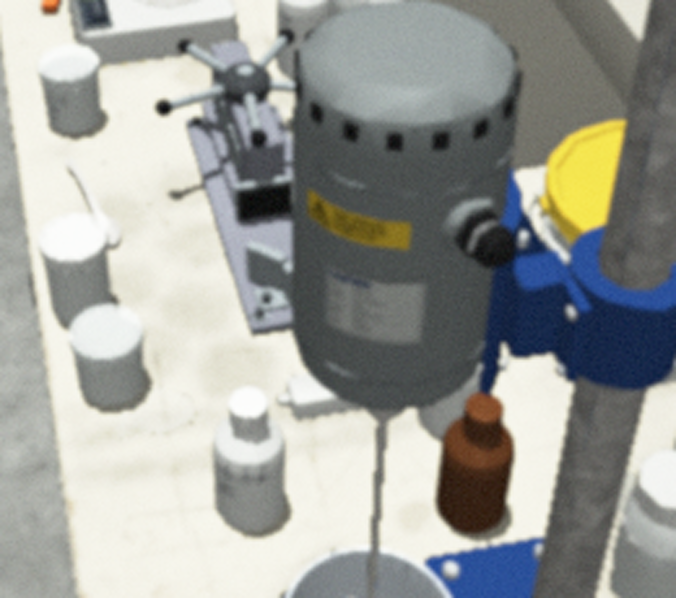

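The crop confirms it: the white-capped bottle is at crop (690,262), and the brown one at (730,65) and the red-capped one at (620,45) are different bottles. Next I'll measure the bottle and the clamp.

```bash
python3 - <<'E'
from h import *
t=pickle.load(open('top0.pkl','rb'));s=pickle.load(open('side0.pkl','rb'))
f=t['frame'].astype(int); 
# balls: dark pixels
dark=(f.max(2)<60).astype(np.uint8); dark[:170]=0;dark[290:]=0;dark[:,:195]=0;dark[:,300:]=0
n,l,st,c=cv2.connectedComponentsWithStats(dark)
for i in range(1,n):
    if st[i,4]>8: print('dark',st[i],c[i].round(1),onplane(t,c[i],.122)[0].round(4))
# cap : bright
w=(f.min(2)>205).astype(np.uint8); w[:240]=0;w[280:]=0;w[:,:415]=0;w[:,455:]=0
n,l,st,c=cv2.connectedComponentsWithStats(w)
for i in range(1,n):
    if st[i,4]>8: print('cap',st[i],c[i].round(1),onplane(t,c[i],.140)[0].round(4))
# plate: bluish
pl=((f[:,:,2]-f[:,:,0])>8).astype(np.uint8); pl[:180]=0;pl[270:]=0;pl[:,:195]=0;pl[:,360:]=0
cv2.imwrite('pics/pl.png',cv2.resize(pl[160:310,180:480]*255,(800,400)))
n,l,st,c=cv2.connectedComponentsWithStats(pl); print(st[1:])
# side cap
f=s['frame'].astype(int)
w=(f.min(2)>225).astype(np.uint8); w[:310]=0;w[340:]=0;w[:,:302]=0;w[:,330:]=0
n,l,st,c=cv2.connectedComponentsWithStats(w)
for i in range(1,n):
    if st[i,4]>8: print('scap',st[i],c[i].round(1),onplane(s,c[i],.140)[0].round(4))
E
```

```text
dark [257 183   7   6  32] [260.4 185.2] [0.6644 0.2393 0.122 ]
dark [211 195   7   7  31] [214.2 197.4] [0.6367 0.3535 0.122 ]
dark [275 211  20  28 170] [289.8 225. ] [0.5642 0.1688 0.122 ]
dark [252 214   6   7  18] [255.  216.9] [0.5862 0.2541 0.122 ]
dark [251 225   7  10  21] [254.4 230.1] [0.5535 0.2562 0.122 ]
dark [209 242   6   7  32] [211.4 245.4] [0.5184 0.362  0.122 ]
dark [221 243   4   4  14] [222.3 244.5] [0.52   0.3355 0.122 ]
dark [253 259   8   7  38] [256.6 262.1] [0.4746 0.2524 0.122 ]
cap [434 253  11  11  94] [439.1 258.1] [ 0.473  -0.1933  0.14  ]
[[ 236  188   25   26  185]
 [ 203  200   34   50  770]
 [ 257  203   96   45 3453]
 [ 247  217    1    1    1]
 [ 250  216    1    1    1]
 [ 242  219    7    8   46]
 [ 251  219    2    2    2]
 [ 239  220    1    1    1]
 [ 252  226    1    1    1]
 [ 244  229    2    1    2]
 [ 250  229    1    1    1]
 [ 255  233    2    2    3]
 [ 224  234   35   26  368]]
scap [302 310  28  20 248] [316.8 321.9] [ 0.4807 -0.191   0.14  ]
scap [302 330   9  10  51] [305.3 335.7] [ 0.4482 -0.2233  0.14  ]
```

View pics/pl.png

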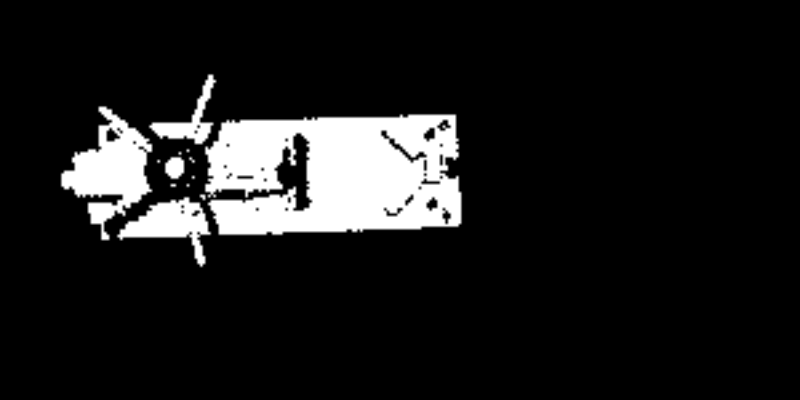

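```bash
python3 - <<'E'
from h import *
from scipy.optimize import least_squares
t=pickle.load(open('top0.pkl','rb'));s=pickle.load(open('side0.pkl','rb'))
f=t['frame'].astype(int)
B=np.array([[.6644,.2393],[.6367,.3535],[.5184,.362],[.4746,.2524]])
fun=lambda p:(np.c_[p[0]+.1*np.cos(p[2]+np.arange(4)*2*np.pi/5),p[1]+.1*np.sin(p[2]+np.arange(4)*2*np.pi/5)]-B).ravel()
o=least_squares(fun,[.57,.275,-.3]);print('hub',o.x.round(4),'res mm',(o.fun*1000).round(1))
ang=o.x[2]-2*np.pi/5*1; print('fifth ball ang',ang, o.x[:2]+.1*np.array([np.cos(ang),np.sin(ang)]))
pl=((f[:,:,2]-f[:,:,0])>8)
top=[];bot=[]
for u in range(300,346):
    col=np.where(pl[195:260,u])[0]+195; top.append((u,col.min()-.5)); bot.append((u,col.max()+.5))
bot2=[]
T=onplane(t,top,.012);Bm=onplane(t,bot,.012)
fT=np.polyfit(T[:,1],T[:,0],1);fB=np.polyfit(Bm[:,1],Bm[:,0],1);print('edges x(y)',fT,fB)
right=[]
for v in range(208,240):
    row=np.where(pl[v,300:360])[0]+300; right.append((row.max()+.5,v))
Rr=onplane(t,right,.012); fR=np.polyfit(Rr[:,0],Rr[:,1],1); print('right y(x)',fR, np.std(Rr[:,1]-np.polyval(fR,Rr[:,0])))
for y in (.274,.1,0.02): print(y,np.polyval(fT,y),np.polyval(fB,y),'mid',(np.polyval(fT,y)+np.polyval(fB,y))/2)
print('right at mid', np.polyval(fR,.57))
# bottle by triangulating cap
p1,v1=np.array(t['position']),ray(t,[439.1,258.1])[0]
p2,v2=np.array(s['position']),ray(s,[316.8,321.9])[0]
A=np.c_[v1,-v2];k=np.linalg.lstsq(A,p2-p1,rcond=None)[0];print('cap',p1+k[0]*v1,p2+k[1]*v2)
P=pts(t); print('cap depth', [P[v,439].round(4) for v in (256,258,260)])
P=pts(s); print('side cap depth',[P[v,317].round(4) for v in (320,322,324)])
crop=t['frame'][235:285,405:465];cv2.imwrite('pics/cb.png',cv2.resize(crop,(720,600),interpolation=cv2.INTER_NEAREST)[:,:,::-1])
E
```

```text
hub [ 0.5718  0.2769 -0.3846] res mm [ 0.1  0.  -0.6 -0.1  0.4 -0.3  0.1  0.3]
fifth ball ang -1.641198082976704 [0.56473205 0.17710965]
edges x(y) [-0.00447227  0.63032021] [-0.02005695  0.51873954]
right y(x) [ 0.04653295 -0.01564641] 0.005350457195046603
0.274 0.6290948117446968 0.5132439307249056 mid 0.5711693712348012
0.1 0.6298729873389134 0.5167338400770178 mid 0.5733034137079656
0.02 0.6302307692213118 0.5183383961009775 mid 0.5742845826611447
right at mid 0.010877365777961522
cap [ 0.47291654 -0.19279228  0.14290866] [ 0.48010304 -0.19375369  0.1433033 ]
cap depth [array([ 0.4781, -0.1935,  0.1395]), array([ 0.4732, -0.1929,  0.1414]), array([ 0.4682, -0.1916,  0.1463])]
side cap depth [array([ 0.4817, -0.1887,  0.1436]), array([ 0.4812, -0.1905,  0.139 ]), array([ 0.4797, -0.1976,  0.1408])]
```

View pics/cb.png

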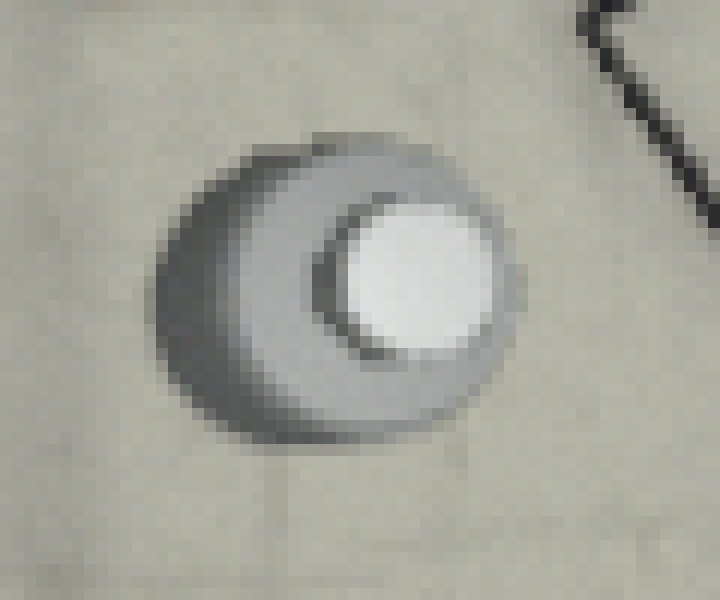

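```bash
cat >> h.py <<'E'
def ang(q): # azimuth of tool y, for tool z down
    y=R.from_quat(q).apply([0,1,0]); return np.arctan2(y[1],y[0])
def rows(s,wps):
    """wps: list of (x,y,z,azimuth of tool y) world; returns per-row shifts in tool axes (each from the previous waypoint)"""
    p=np.array(s['tool_pos']);a=ang(s['eef_rot']);out=[]
    for w in wps:
        d=np.array(w[:3])-p; da=(w[3]-a+np.pi)%(2*np.pi)-np.pi
        yv=np.array([np.cos(a),np.sin(a),0]); xv=np.cross(yv,[0,0,-1.])
        out.append((d@xv,d@yv,-d[2],-da)); p=np.array(w[:3]);a=w[3]
    for o in out: print('dx %.3f dy %.3f dz %.3f yaw %.3f'%o, '|d| %.3f'%np.linalg.norm(o[:3]))
def st():
    from plant import r
    s=r.get_state(); print('t %.2f'%s['clock'],'p',np.round(s['tool_pos'],4),'az %.3f'%ang(s['eef_rot']),'tilt %.3f'%np.arccos(-R.from_quat(s['eef_rot']).apply([0,0,1])[2]),'F',np.round(s['contact_force'],2),'M',np.round(s['moment'],2),'open %.3f'%s['opening'],'q',np.round(s['q'],2)); return s
E
python3 - <<'E'
from h import *
s=st()
# arc: radius .62->.. azimuth 1.236 -> 0.45
w=[]
for i in range(1,11):
    th=1.236-0.085*i; r_=.624-.004*i; w.append((r_*np.cos(th),r_*np.sin(th),.218+min(i,6)*.02,1.237-.085*i))
rows(s,w)
E
```

```text
t 0.10 p [0.2046 0.5899 0.2173] az 1.237 tilt 0.002 F [ 0.1   0.92 -0.63] M [-0.   -0.   -0.01] open 0.998 q [-1.2   0.69 -0.19  1.57  0.16  0.9  -0.22]
dx -0.053 dy -0.007 dz -0.021 yaw 0.085 |d| 0.057
dx -0.052 dy -0.006 dz -0.020 yaw 0.085 |d| 0.056
dx -0.052 dy -0.006 dz -0.020 yaw 0.085 |d| 0.056
dx -0.052 dy -0.006 dz -0.020 yaw 0.085 |d| 0.056
dx -0.051 dy -0.006 dz -0.020 yaw 0.085 |d| 0.055
dx -0.051 dy -0.006 dz -0.020 yaw 0.085 |d| 0.055
dx -0.051 dy -0.006 dz -0.000 yaw 0.085 |d| 0.051
dx -0.050 dy -0.006 dz -0.000 yaw 0.085 |d| 0.051
dx -0.050 dy -0.006 dz -0.000 yaw 0.085 |d| 0.050
dx -0.050 dy -0.006 dz -0.000 yaw 0.085 |d| 0.050
```

{"api": "play_rows", "payload": {
  "targets": [
    {"jaw":0,"dx":-0.044,"dy":-0.006,"dz":-0.02,"yaw":0.075},
    {"jaw":0,"dx":-0.044,"dy":-0.006,"dz":-0.02,"yaw":0.075},
    {"jaw":0,"dx":-0.044,"dy":-0.006,"dz":-0.02,"yaw":0.075},
    {"jaw":0,"dx":-0.044,"dy":-0.006,"dz":-0.02,"yaw":0.075},
    {"jaw":0,"dx":-0.044,"dy":-0.006,"dz":-0.02,"yaw":0.075}
  ]
}}

```text
clock: 0.6
tool_pos: [0.3803, 0.4618, 0.3138]
eef_rot: [0.345, 0.939, -0.006, -0.004]
contact_force: [0.4, 0.5, 0.1]
opening: 1.0
```

```bash
python3 - <<'E'
from h import *
s=st()
p=np.array(s['tool_pos']); g=np.array([.52,.19,.40]); a=ang(s['eef_rot'])
rows(s,[tuple(p+(g-p)*i/7)+(a-.13*min(i,7),) for i in range(1,8)])
E
```

```text
t 0.60 p [0.3803 0.4618 0.3138] az 0.866 tilt 0.014 F [0.43 0.52 0.13] M [-0.01 -0.03  0.01] open 1.000 q [-0.89  0.56 -0.11  1.51  0.06  1.09 -0.15]
dx -0.040 dy -0.017 dz -0.012 yaw 0.130 |d| 0.045
dx -0.042 dy -0.011 dz -0.012 yaw 0.130 |d| 0.045
dx -0.043 dy -0.006 dz -0.012 yaw 0.130 |d| 0.045
dx -0.044 dy -0.000 dz -0.012 yaw 0.130 |d| 0.045
dx -0.043 dy 0.006 dz -0.012 yaw 0.130 |d| 0.045
dx -0.042 dy 0.011 dz -0.012 yaw 0.130 |d| 0.045
dx -0.040 dy 0.017 dz -0.012 yaw 0.130 |d| 0.045
```

{"api": "play_rows", "payload": {
  "targets": [
    {"jaw":0,"dx":-0.04,"dy":-0.017,"dz":-0.012,"yaw":0.13},
    {"jaw":0,"dx":-0.042,"dy":-0.011,"dz":-0.012,"yaw":0.13},
    {"jaw":0,"dx":-0.043,"dy":-0.006,"dz":-0.012,"yaw":0.13},
    {"jaw":0,"dx":-0.044,"dy":0,"dz":-0.012,"yaw":0.13},
    {"jaw":0,"dx":-0.043,"dy":0.006,"dz":-0.012,"yaw":0.13}
  ]
}}

```text
clock: 1.1
tool_pos: [0.483, 0.259, 0.3758]
eef_rot: [0.638, 0.77, -0.007, -0.002]
contact_force: [-0.2, -0.3, -1.1]
opening: 0.997
```

{"api": "play_rows", "payload": {
  "targets": [
    {"jaw":0,"dx":-0.042,"dy":0.011,"dz":-0.012,"yaw":0.13},
    {"jaw":0,"dx":-0.038,"dy":0.016,"dz":-0.012,"yaw":0.1},
    {"jaw":0},
    {"jaw":0},
    {"jaw":0}
  ]
}}

```text
invalid input
```

```bash
python3 - <<'E'
from h import *
from plant import r
s=st(); d=r.snapshot('wrist'); d['state']=s; pickle.dump(d,open('w1.pkl','wb'))
cv2.imwrite('pics/w1.png',d['frame'][:,:,::-1]); print(d['mtx'],d['dist_coeffs'],np.round(d['T_tool_cam'],4))
E
```

```text
t 1.10 p [0.483  0.259  0.3758] az 0.188 tilt 0.014 F [-0.22 -0.33 -1.07] M [-0.11  0.01 -0.05] open 0.997 q [-0.63  0.43  0.09  1.55 -0.04  1.18 -0.35]
[[368.58669509   0.         327.60480924]
 [  0.         368.58669509 242.93295631]
 [  0.           0.           1.        ]] [-0.05205611  0.          0.          0.          0.        ] [[ 9.000e-04  9.615e-01  2.749e-01  7.070e-02]
 [ 1.000e+00 -7.000e-04 -9.000e-04 -1.000e-04]
 [-7.000e-04  2.749e-01 -9.615e-01 -1.669e-01]
 [ 0.000e+00  0.000e+00  0.000e+00  1.000e+00]]
```

View pics/w1.png

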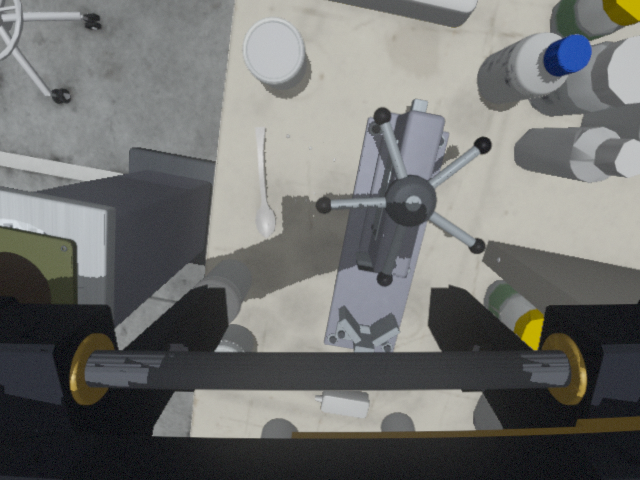

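The wrist view shows the capstan hub at (411,201), its balls at (382,116), (484,145), (478,246), (384,281) and (324,205), and the V jaw at (366,330). I'll use it for a second estimate.

```bash
cat >> h.py <<'E'
def wcam(d):
    s=d['state'];T=np.eye(4);T[:3,:3]=R.from_quat(s['eef_rot']).as_matrix();T[:3,3]=s['tool_pos'];T=T@np.array(d['T_tool_cam'])
    d['position']=T[:3,3];d['orientation']=R.from_matrix(T[:3,:3]).as_quat();return d
E
python3 - <<'E'
from h import *
from scipy.optimize import least_squares
d=wcam(pickle.load(open('w1.pkl','rb')))
f=d['frame'].astype(int)
g=cv2.GaussianBlur(d['frame'],(3,3),0).astype(int)
C=[]
for u,v in [(382,116),(484,145),(478,246),(384,281),(324,205)]:
    m=np.zeros(f.shape[:2],np.uint8); m[v-10:v+11,u-10:u+11]=(g[v-10:v+11,u-10:u+11].max(2)<58)
    n,l,stt,c=cv2.connectedComponentsWithStats(m); i=1+np.argmax(stt[1:,4]); C.append(c[i]); print(stt[i],c[i].round(1))
P=onplane(d,C,.118); print(P.round(4))
th=lambda a:a-np.arange(5)*2*np.pi/5
fun=lambda p:(np.c_[p[0]+.1*np.cos(th(p[2])),p[1]+.1*np.sin(th(p[2]))]-P[:,:2]).ravel()
o=least_squares(fun,[.57,.275,2.2]);print('hub',o.x.round(4),'res mm',(o.fun*1000).round(1))
# plate edges by gradient along rows
pl=((f[:,:,2]-f[:,:,0])>8)
E1=[];E2=[]
for v in range(245,330,2):
    row=np.where(pl[v,320:440])[0]+320
    if len(row): E1.append((row.min()-.5,v));E2.append((row.max()+.5,v))
A=onplane(d,E1,.012);B=onplane(d,E2,.012)
for n,Q in (('near',A),('far',B)):
    k=np.polyfit(Q[:,1],Q[:,0],1); res=Q[:,0]-np.polyval(k,Q[:,1]); ok=abs(res)<.003; k=np.polyfit(Q[ok,1],Q[ok,0],1); print(n,k,ok.sum(),len(ok),np.polyval(k,.11))
mm=(pl*255).astype(np.uint8);cv2.imwrite('pics/pl2.png',mm)
# top view jaw plate, V
E
```

```text
[375 109  15  15 123] [381.5 116.1]
[475 138  16  15 161] [482.8 144.4]
[471 240  13  12  87] [477.8 246.3]
[378 273  13  11  78] [383.  277.6]
[318 207  12   6  44] [324.2 209.4]
[[0.5204 0.3607 0.118 ]
 [0.6387 0.3535 0.118 ]
 [0.6683 0.2377 0.118 ]
 [0.565  0.1766 0.118 ]
 [0.478  0.2466 0.118 ]]
hub [0.5741 0.275  2.1369] res mm [ 0.1 -1.3 -1.  -1.4 -1.2  0.6  2.9 -1.4 -0.8  3.5]
near [-0.00146339  0.51885973] 41 43 0.5186987545724354
far [-0.01291443  0.63344962] 42 43 0.6320290307017701
```

View pics/pl2.png

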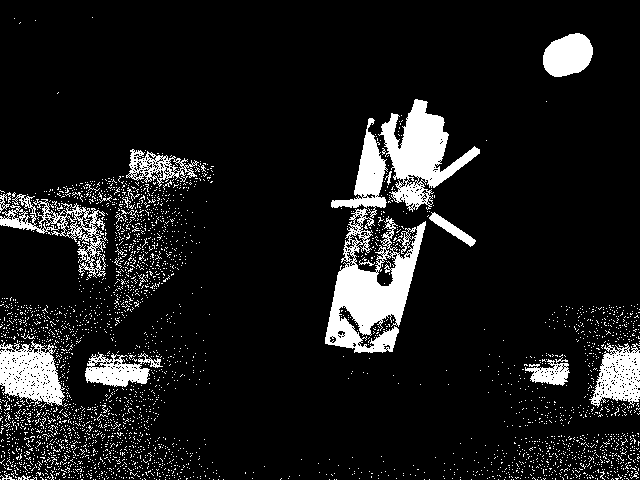

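```bash
python3 - <<'E'
from h import *
t=pickle.load(open('top0.pkl','rb'));d=wcam(pickle.load(open('w1.pkl','rb')))
print('top right corners',onplane(t,[(351.7,204),(352.6,245)],.012).round(4))
print('top left corners',onplane(t,[(217.5,207),(218,250)],.012).round(4))
print('wrist corners R near/far',onplane(d,[(325,345),(393,352.5)],.012).round(4), 'L near',onplane(d,[(369,117)],.012).round(4))
print('jaw top face edge (top)',onplane(t,[(180+307/2.667,160+137/2.667),(180+307/2.667,160+208/2.667)],.061).round(4))
a=t['frame'][190:260,270:370];cv2.imwrite('pics/jaw.png',cv2.resize(a,(800,560),interpolation=cv2.INTER_CUBIC)[:,:,::-1])
E
```

```text
top right corners [[0.626  0.0067 0.012 ]
 [0.5167 0.0073 0.012 ]]
top left corners [[0.6262 0.3628 0.012 ]
 [0.5121 0.3633 0.012 ]]
wrist corners R near/far [[0.5225 0.0049 0.012 ]
 [0.6351 0.0126 0.012 ]] L near [[0.516 0.364 0.012]]
jaw top face edge (top) [[0.6044 0.1565 0.061 ]
 [0.5357 0.158  0.061 ]]
```

View pics/jaw.png

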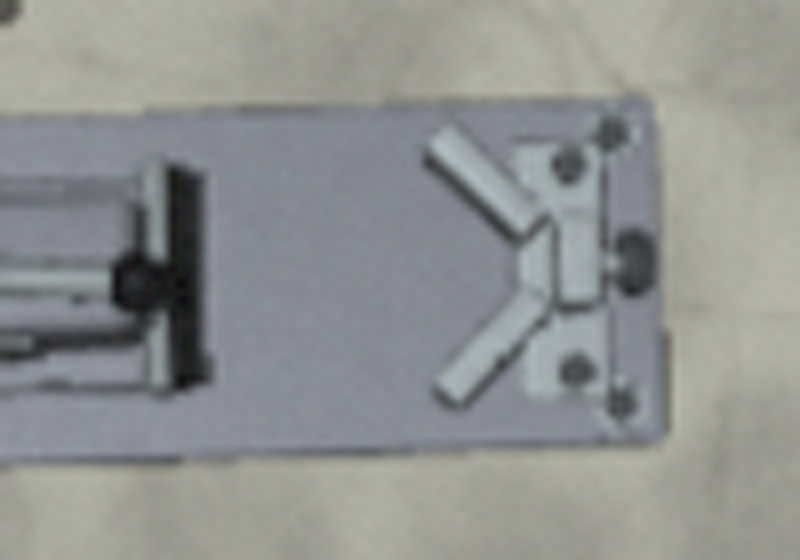

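```bash
python3 - <<'E'
from h import *
s=st()
p=np.array(s['tool_pos']); g=np.array([.473,-.193,.20]); a=ang(s['eef_rot'])
rows(s,[tuple(p+(g-p)*i/10)+(max(a-.05*i,0),) for i in range(1,11)])
E
```

```text
t 1.15 p [0.4886 0.2497 0.3782] az 0.169 tilt 0.014 F [ 2.21 -5.74  0.62] M [-0.45 -0.18  0.02] open 1.001 q [-0.62  0.43  0.1   1.55 -0.04  1.18 -0.35]
dx -0.043 dy -0.009 dz 0.018 yaw 0.050 |d| 0.048
dx -0.044 dy -0.007 dz 0.018 yaw 0.050 |d| 0.048
dx -0.044 dy -0.005 dz 0.018 yaw 0.050 |d| 0.048
dx -0.044 dy -0.002 dz 0.018 yaw 0.019 |d| 0.048
dx -0.044 dy -0.002 dz 0.018 yaw -0.000 |d| 0.048
dx -0.044 dy -0.002 dz 0.018 yaw -0.000 |d| 0.048
dx -0.044 dy -0.002 dz 0.018 yaw -0.000 |d| 0.048
dx -0.044 dy -0.002 dz 0.018 yaw -0.000 |d| 0.048
dx -0.044 dy -0.002 dz 0.018 yaw -0.000 |d| 0.048
dx -0.044 dy -0.002 dz 0.018 yaw -0.000 |d| 0.048
```

{"api": "play_rows", "payload": {
  "targets": [
    {"jaw":0,"dx":-0.043,"dy":-0.009,"dz":0.018,"yaw":0.05},
    {"jaw":0,"dx":-0.044,"dy":-0.007,"dz":0.018,"yaw":0.05},
    {"jaw":0,"dx":-0.044,"dy":-0.005,"dz":0.018,"yaw":0.05},
    {"jaw":0,"dx":-0.044,"dy":-0.002,"dz":0.018,"yaw":0.019},
    {"jaw":0,"dx":-0.044,"dy":-0.002,"dz":0.018,"yaw":0}
  ]
}}

```text
clock: 1.65
tool_pos: [0.481, 0.0337, 0.291]
eef_rot: [0.707, 0.708, -0.002, 0.003]
contact_force: [0.6, -0.1, 0.5]
opening: 1.004
```

{"api": "play_rows", "payload": {
  "targets": [
    {"jaw":0,"dx":-0.044,"dy":-0.002,"dz":0.018,"yaw":0},
    {"jaw":0,"dx":-0.044,"dy":-0.002,"dz":0.018,"yaw":0},
    {"jaw":0,"dx":-0.044,"dy":-0.002,"dz":0.01,"yaw":0},
    {"jaw":0,"dx":-0.03,"dy":-0.002,"dz":0,"yaw":0},
    {"jaw":0,"dx":0,"dy":0,"dz":0,"yaw":0}
  ]
}}

```text
clock: 2.15
tool_pos: [0.4683, -0.1404, 0.2409]
eef_rot: [0.709, 0.705, -0.005, 0.001]
contact_force: [0.3, -0.5, 0.0]
opening: 0.999
```

```bash
python3 - <<'E'
from h import *
from plant import r
s=st(); d=r.snapshot('wrist'); d['state']=s; pickle.dump(d,open('w2.pkl','wb'))
cv2.imwrite('pics/w2.png',d['frame'][:,:,::-1]); wcam(d); print(proj(d,[.473,-.193,.14]))
E
```

```text
t 2.15 p [ 0.4683 -0.1404  0.2409] az -0.005 tilt 0.010 F [ 0.29 -0.49  0.01] M [-0.04  0.01 -0.06] open 0.999 q [ 0.1   0.48  0.14  1.95 -0.09  0.72  0.28]
[[334.30955694 298.46778266]]
```

View pics/w2.png

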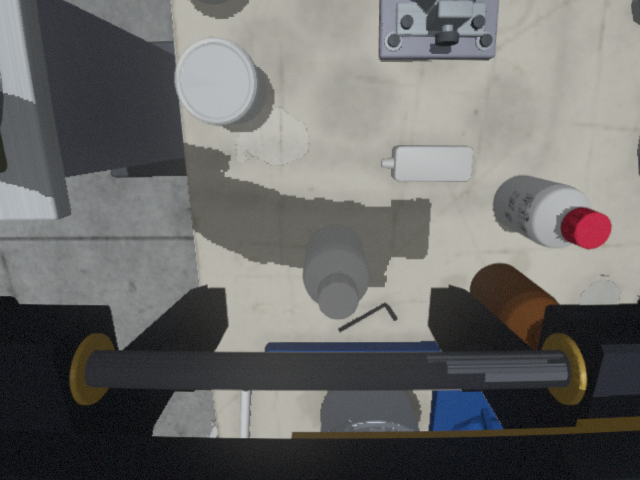

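The wrist view shows the bottle in shadow with its cap at (338,297). The predicted position was (334,298), so the estimates agree.

```bash
python3 - <<'E'
from h import *
d=wcam(pickle.load(open('w2.pkl','rb')))
print(onplane(d,[(338.5,297.5),(334,297)],.140).round(4), d['z_map'][297,338], d['position'])
s=st()
rows(s,[(.474,-.193,.20,0),(.474,-.193,.155,0),(.474,-.193,.123,0)])
E
```

```text
[[ 0.4763 -0.1922  0.14  ]
 [ 0.4728 -0.1917  0.14  ]] 0.29200268 [ 0.4693473  -0.06820161  0.40711801]
t 2.20 p [ 0.4685 -0.138   0.2408] az -0.002 tilt 0.009 F [0.5  0.52 1.39] M [-0.04  0.07  0.  ] open 0.995 q [ 0.09  0.48  0.14  1.95 -0.09  0.72  0.28]
dx -0.055 dy 0.006 dz 0.041 yaw -0.002 |d| 0.069
dx 0.000 dy 0.000 dz 0.045 yaw -0.000 |d| 0.045
dx 0.000 dy 0.000 dz 0.032 yaw -0.000 |d| 0.032
```

{"api": "play_rows", "payload": {
  "targets": [
    {"jaw":0,"dx":-0.028,"dy":0.003,"dz":0.02,"yaw":0},
    {"jaw":0,"dx":-0.027,"dy":0.003,"dz":0.02,"yaw":0},
    {"jaw":0,"dx":0,"dy":0,"dz":0.02,"yaw":0},
    {"jaw":0.1,"dx":0,"dy":0,"dz":0.01,"yaw":0},
    {"jaw":0.2,"dx":0,"dy":0,"dz":0,"yaw":0}
  ]
}}

```text
clock: 2.7
tool_pos: [0.4781, -0.1865, 0.1691]
eef_rot: [0.703, 0.711, -0.002, 0.0]
contact_force: [-0.5, -0.5, 0.2]
opening: 0.843
```

```bash
python3 - <<'E'
from h import *
s=st()
rows(s,[(.475,-.193,.145,0),(.475,-.193,.123,0)])
E
```

```text
t 2.70 p [ 0.4781 -0.1865  0.1691] az 0.011 tilt 0.003 F [-0.51 -0.45  0.17] M [-0.12  0.08 -0.05] open 0.843 q [ 0.22  0.62  0.1   1.96 -0.1   0.57  0.4 ]
dx -0.006 dy -0.003 dz 0.024 yaw 0.011 |d| 0.025
dx 0.000 dy 0.000 dz 0.022 yaw -0.000 |d| 0.022
```

{"api": "play_rows", "payload": {
  "targets": [
    {"jaw":0.2,"dx":-0.006,"dy":-0.003,"dz":0.012,"yaw":0.01},
    {"jaw":0.2,"dx":0,"dy":0,"dz":0.015,"yaw":0},
    {"jaw":0.3,"dx":0,"dy":0,"dz":0.012,"yaw":0},
    {"jaw":0.3,"dx":0,"dy":0,"dz":0.006,"yaw":0},
    {"jaw":0.3,"dx":0,"dy":0,"dz":0,"yaw":0}
  ]
}}

```text
clock: 3.2
tool_pos: [0.4791, -0.1868, 0.1255]
eef_rot: [0.703, 0.711, 0.001, 0.002]
contact_force: [0.2, -0.5, -0.2]
opening: 0.697
```

```bash
python3 - <<'E'
from h import *
from plant import r
s=st()
for n in('side','wrist'):
    d=r.snapshot(n); cv2.imwrite(f'pics/{n}3.png',(d['frame'] if n=='wrist' else cv2.resize(d['frame'][220:400,220:460],(800,600)))[:,:,::-1])
E
```

```text
t 3.20 p [ 0.4791 -0.1868  0.1255] az 0.011 tilt 0.004 F [ 0.23 -0.54 -0.18] M [-0.04  0.09 -0.04] open 0.697 q [ 0.23  0.69  0.08  2.   -0.12  0.45  0.41]
```

View pics/side3.png

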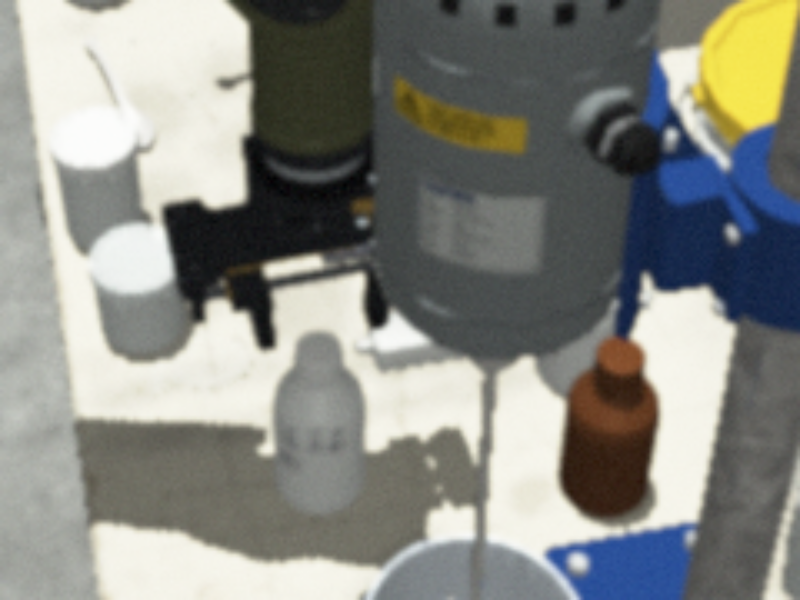

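View pics/wrist3.png

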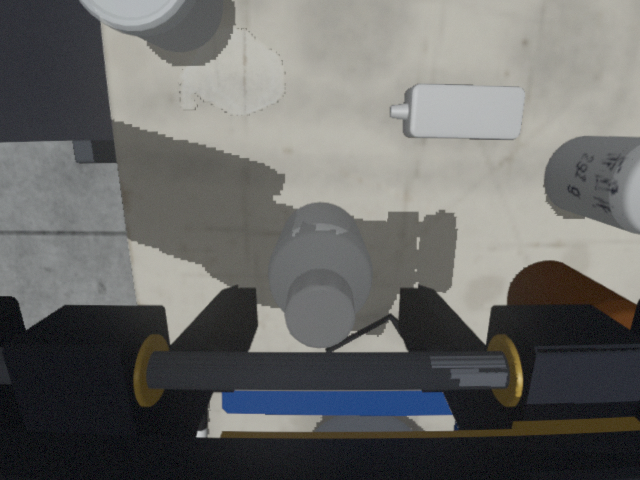

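```bash
python3 - <<'E'
from h import *
from plant import r
s=st()
d=r.snapshot('wrist');d['state']=s;wcam(d); print('cap wrist',onplane(d,[(320,310)],.14), 'tcp px',proj(d,s['tool_pos']),'grasp',proj(d,s['tool_pos']+[0,0,.019]),'depth',d['z_map'][310,320],d['position'])
sd=pickle.load(open('side0.pkl','rb')); print('tcp side',proj(sd,s['tool_pos']))
P=pts(d); print(P[310,320]); 
c=[220+318*240/800,220+350*180/600];print('cap px side',c,onplane(sd,[c],.14), proj(sd,[.475,-.193,.14]),proj(sd,[.475,-.193,.0]))
t=r.snapshot('top');cv2.imwrite('pics/top4.png',cv2.resize(t['frame'][200:320,350:510],(800,600))[:,:,::-1])
E
```

```text
t 3.30 p [ 0.4795 -0.1872  0.1261] az 0.011 tilt 0.005 F [-0.66 -0.39 -0.11] M [-0.08  0.09  0.01] open 0.700 q [ 0.23  0.69  0.08  2.   -0.12  0.45  0.41]
cap wrist [[ 0.47602461 -0.1920938   0.14      ]] tcp px [[327.52537015 288.26412081]] grasp [[327.75870909 305.28741821]] depth 0.16862142 [ 0.47776543 -0.11635156  0.29292837]
tcp side [[316.0253307  324.87232792]]
[ 0.47601677 -0.192435    0.13931109]
cap px side [315.4, 325.0] [[ 0.47578211 -0.19893179  0.14      ]] [[314.48414639 323.03926244]] [[315.59390135 362.16330616]]
```

View pics/top4.png

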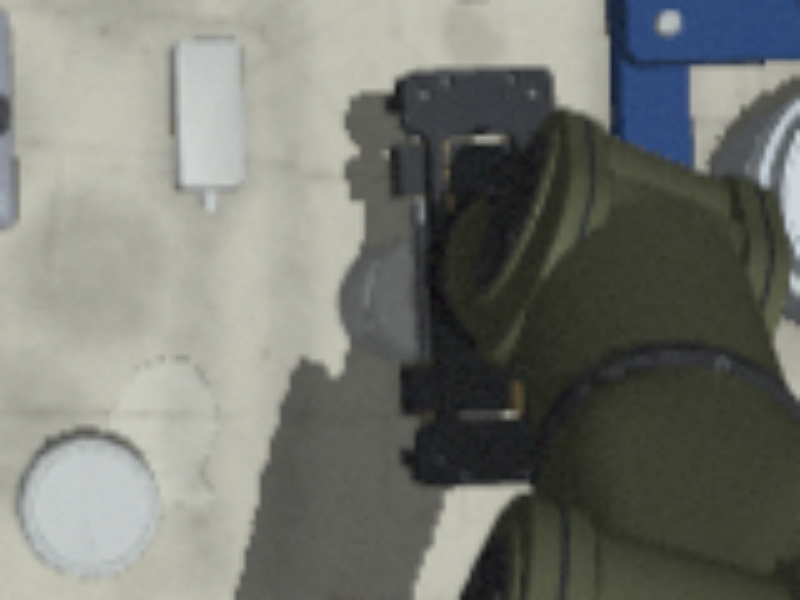

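{"api": "play_rows", "payload": {
  "targets": [
    {"jaw":0.3,"dx":-0.006,"dy":-0.004,"dz":0.003,"yaw":0},
    {"jaw":0.3,"dx":-0.003,"dy":-0.002,"dz":0.002,"yaw":0},
    {"jaw":0.3,"dx":0,"dy":0,"dz":0,"yaw":0},
    {"jaw":0.4,"dx":0,"dy":0,"dz":0,"yaw":0},
    {"jaw":0.5,"dx":0,"dy":0,"dz":0,"yaw":0}
  ],
  "squeeze": 15
}}

```text
clock: 3.9
tool_pos: [0.4733, -0.1987, 0.1219]
eef_rot: [0.704, 0.71, 0.002, 0.003]
contact_force: [0.4, 0.4, -0.6]
opening: 0.541
```

```bash
python3 - <<'E'
from h import *
st()
E
```

```text
t 3.90 p [ 0.4733 -0.1987  0.1219] az 0.008 tilt 0.007 F [ 0.42  0.38 -0.56] M [-0.08  0.12  0.02] open 0.541 q [ 0.26  0.7   0.07  2.01 -0.11  0.44  0.43]
```

{"api": "play_rows", "payload": {
  "targets": [
    {"jaw":0.5,"dx":0.006,"dy":0.001,"dz":0,"yaw":0},
    {"jaw":0.5,"dx":0,"dy":0,"dz":0,"yaw":0},
    {"jaw":0.5,"dx":0,"dy":0,"dz":0,"yaw":0},
    {"jaw":0.7,"dx":0,"dy":0,"dz":0,"yaw":0},
    {"jaw":0.8,"dx":0,"dy":0,"dz":0,"yaw":0}
  ],
  "squeeze": 15
}}

```text
clock: 4.4
tool_pos: [0.4748, -0.1914, 0.122]
eef_rot: [0.704, 0.711, 0.002, 0.003]
contact_force: [-0.3, 0.3, 0.2]
opening: 0.344
```

{"api": "play_rows", "payload": {
  "targets": [
    {"jaw":1,"dx":0,"dy":0,"dz":0,"yaw":0},
    {"jaw":1,"dx":0,"dy":0,"dz":0,"yaw":0},
    {"jaw":1,"dx":0,"dy":0,"dz":0,"yaw":0},
    {"jaw":1,"dx":0,"dy":0,"dz":0,"yaw":0},
    {"jaw":1,"dx":0,"dy":0,"dz":0,"yaw":0}
  ],
  "squeeze": 20
}}

```text
clock: 4.9
tool_pos: [0.4747, -0.1916, 0.122]
eef_rot: [0.704, 0.71, 0.002, 0.003]
contact_force: [0.6, 0.1, 0.3]
opening: 0.005
```

```bash
python3 - <<'E'
from h import *
st()
E
```

```text
t 4.90 p [ 0.4747 -0.1916  0.122 ] az 0.009 tilt 0.008 F [0.6  0.11 0.34] M [-0.09  0.04 -0.01] open 0.005 q [ 0.25  0.7   0.08  2.01 -0.12  0.43  0.42]
```

The gripper shut to zero, so it missed the cap. I'll take a look.

```bash
python3 - <<'E'
from h import *
from plant import r
s=st()
for n in('side','wrist'):
    d=r.snapshot(n); d['state']=s;pickle.dump(d,open(n+'5.pkl','wb'));cv2.imwrite(f'pics/{n}5.png',(d['frame'] if n=='wrist' else cv2.resize(d['frame'][220:400,220:460],(800,600)))[:,:,::-1])
E
```

```text
t 4.90 p [ 0.4747 -0.1916  0.122 ] az 0.009 tilt 0.008 F [0.6  0.11 0.34] M [-0.09  0.04 -0.01] open 0.005 q [ 0.25  0.7   0.08  2.01 -0.12  0.43  0.42]
```

View pics/side5.png

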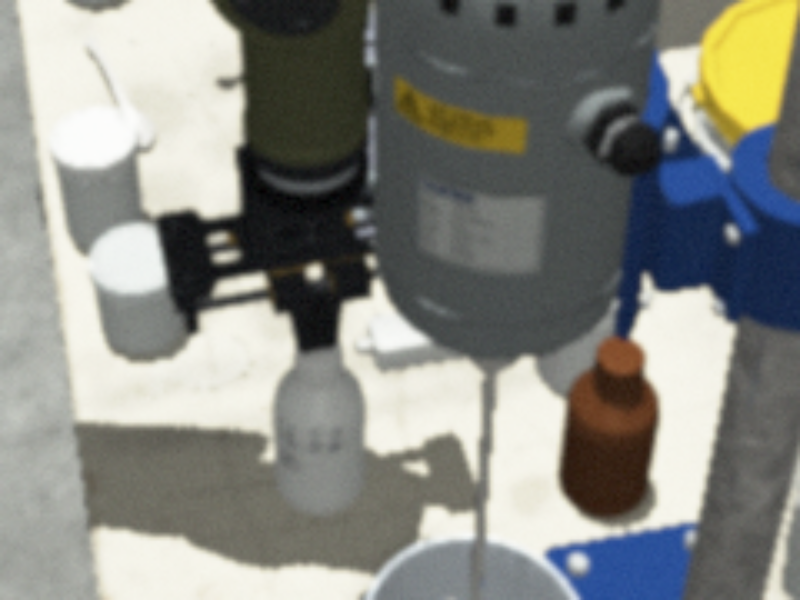

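View pics/wrist5.png

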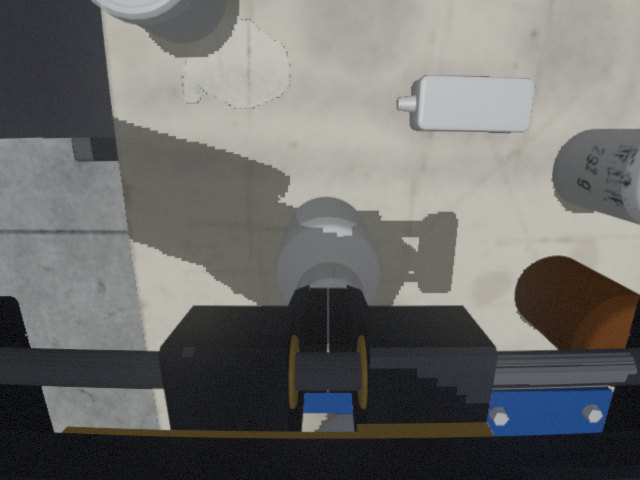

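```bash
python3 - <<'E'
from h import *
d=wcam(pickle.load(open('wrist5.pkl','rb')));P=pts(d)
for v in range(190,350,6): print(v,np.median(P[v-1:v+2,318:324].reshape(-1,3),0).round(4),d['frame'][v,321])
a=d['frame'][180:360,230:430];cv2.imwrite('pics/w5c.png',cv2.resize(a,(660,594),interpolation=cv2.INTER_CUBIC)[:,:,::-1])
E
```

```text
190 [ 4.698e-01 -1.606e-01  2.000e-04] [185 182 175]
196 [ 0.4699 -0.1647  0.0006] [169 166 158]
202 [ 0.4702 -0.1646  0.0324] [109 111 110]
208 [ 0.4704 -0.1645  0.0554] [112 112 113]
214 [ 0.4706 -0.1643  0.0756] [109 111 110]
220 [ 0.4708 -0.1654  0.087 ] [135 135 137]
226 [ 0.4708 -0.1671  0.0939] [161 163 164]
232 [ 0.4709 -0.1695  0.0974] [114 115 116]
238 [ 0.4709 -0.1722  0.1   ] [113 116 114]
244 [ 0.471  -0.1748  0.1025] [112 114 114]
250 [ 0.471  -0.1773  0.1048] [112 116 114]
256 [ 0.4711 -0.1797  0.1084] [110 113 114]
262 [ 0.4711 -0.1817  0.1104] [107 108 109]
268 [ 0.4712 -0.1796  0.1263] [ 99  99 102]
274 [ 0.4713 -0.1798  0.1334] [100 102 101]
280 [ 0.4714 -0.1803  0.1389] [109 109 112]
286 [ 0.4714 -0.1829  0.1398] [113 115 114]
292 [ 0.4715 -0.1823  0.1477] [31 32 32]
298 [ 0.4715 -0.1822  0.1539] [33 31 32]
304 [ 0.4716 -0.1825  0.1589] [36 33 33]
310 [ 0.4718 -0.1823  0.1643] [28 31 31]
316 [ 0.4717 -0.1823  0.1693] [19 25 27]
322 [ 0.4718 -0.1823  0.1733] [26 29 27]
328 [ 0.4718 -0.1822  0.1778] [26 22 25]
334 [ 0.4718 -0.1825  0.1814] [24 30 25]
340 [ 0.4719 -0.1825  0.1851] [25 25 26]
346 [ 0.4719 -0.1831  0.1877] [20 20 27]
```

View pics/w5c.png

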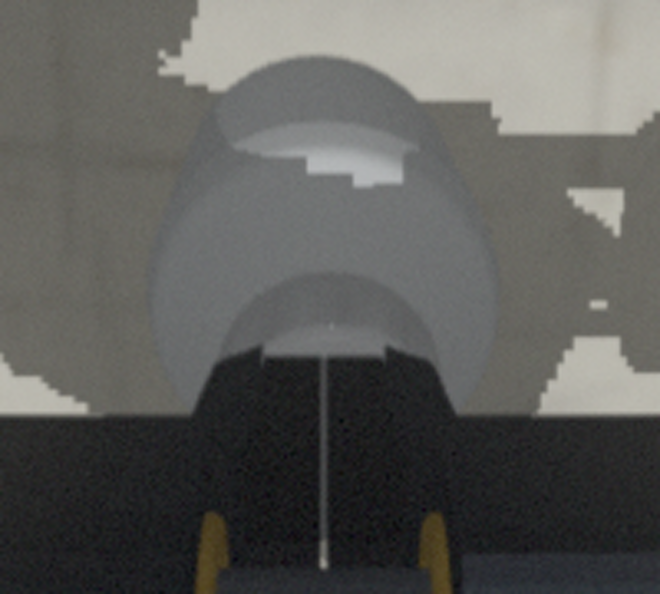

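The depth map puts the fingertips at about z 0.142, just above the cap top at 0.140, while the TCP reads 0.122. The fingers seem to end about 20 mm short of the reported TCP. I'll open, descend 20 mm and verify before closing.

{"api": "play_rows", "payload": {
  "targets": [
    {"jaw":0.6,"dx":0,"dy":0,"dz":-0.005,"yaw":0},
    {"jaw":0.3,"dx":0,"dy":0,"dz":0,"yaw":0},
    {"jaw":0.3,"dx":0,"dy":0,"dz":0,"yaw":0},
    {"jaw":0.3,"dx":0,"dy":0,"dz":0,"yaw":0},
    {"jaw":0.3,"dx":0,"dy":0,"dz":0,"yaw":0}
  ]
}}

```text
clock: 5.5
tool_pos: [0.4748, -0.1916, 0.1277]
eef_rot: [0.704, 0.71, 0.002, 0.004]
contact_force: [0.3, 0.4, 0.1]
opening: 0.435
```

```bash
python3 - <<'E'
from h import *
from plant import r
s=st()
d=r.snapshot('wrist');d['state']=s;wcam(d);P=pts(d);f=d['frame']
print('cap',onplane(d,[(321,310)],.14))
for u in (240,250,405,415):
  print('col',u)
  for v in range(282,330,4): print(v,P[v,u].round(4),f[v,u])
cv2.imwrite('pics/w6.png',f[:,:,::-1])
E
```

```text
t 5.50 p [ 0.4748 -0.1916  0.1277] az 0.009 tilt 0.008 F [0.3  0.44 0.12] M [-0.07  0.07  0.  ] open 0.435 q [ 0.25  0.69  0.08  2.01 -0.11  0.45  0.42]
cap [[ 0.47174752 -0.19721999  0.14      ]]
col 240
282 [ 4.013e-01 -2.408e-01  4.000e-04] [107 107 100]
286 [ 4.010e-01 -2.446e-01  1.000e-04] [110 107 103]
290 [ 0.4008 -0.2484  0.    ] [120 119 111]
294 [ 0.4008 -0.2517  0.0011] [187 187 177]
298 [ 4.004e-01 -2.558e-01  2.000e-04] [187 185 175]
302 [ 0.4411 -0.1811  0.1663] [118 118 110]
306 [ 0.4419 -0.1809  0.17  ] [46 45 41]
310 [ 0.4425 -0.1813  0.1726] [46 49 47]
314 [ 0.4431 -0.1814  0.1755] [45 45 46]
318 [ 0.4439 -0.1811  0.1792] [41 42 42]
322 [ 0.4446 -0.181   0.1822] [35 43 40]
326 [ 0.4453 -0.1807  0.1855] [39 39 36]
col 250
282 [ 0.4102 -0.2401  0.0018] [106 106  97]
286 [ 0.4098 -0.2441  0.001 ] [108 107 101]
290 [ 0.4427 -0.1812  0.1546] [53 55 49]
294 [ 0.4434 -0.1813  0.1583] [46 49 46]
298 [ 0.4441 -0.1814  0.1619] [49 48 49]
302 [ 0.445  -0.1809  0.1665] [42 45 44]
306 [ 0.4454 -0.1815  0.1687] [44 43 44]
310 [ 0.4458 -0.1819  0.1712] [46 46 47]
314 [ 0.4467 -0.
[... 489 characters left out ...]

314 [ 0.5022 -0.1813  0.1749] [40 39 39]
318 [ 0.5021 -0.1827  0.1754] [35 36 33]
322 [ 0.5011 -0.1818  0.1799] [36 33 34]
326 [ 0.5008 -0.1824  0.1817] [39 40 36]
col 415
282 [ 0.5519 -0.2401 -0.0006] [158 157 148]
286 [ 0.5518 -0.2432  0.0009] [191 189 178]
290 [ 5.522e-01 -2.471e-01  5.000e-04] [188 187 177]
294 [ 5.527e-01 -2.511e-01  1.000e-04] [184 182 172]
298 [ 0.5532 -0.2552 -0.0006] [189 186 178]
302 [ 0.5079 -0.1809  0.1657] [108 107 103]
306 [ 0.507  -0.1808  0.1695] [42 41 41]
310 [ 0.5062 -0.1807  0.1729] [40 39 41]
314 [ 0.5054 -0.1806  0.1763] [41 39 38]
318 [ 0.5046 -0.1804  0.1797] [39 43 41]
322 [ 0.5039 -0.1805  0.1824] [41 38 42]
326 [ 0.5035 -0.181   0.1844] [38 35 40]
```

View pics/w6.png

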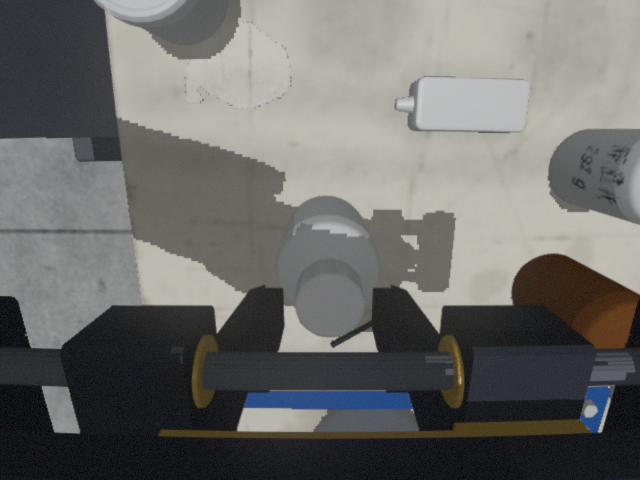

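{"api": "play_rows", "payload": {
  "targets": [
    {"jaw":0.35,"dx":0,"dy":0,"dz":0.008,"yaw":0},
    {"jaw":0.35,"dx":0,"dy":0,"dz":0.008,"yaw":0},
    {"jaw":0.35,"dx":0,"dy":0,"dz":0.007,"yaw":0},
    {"jaw":0.35,"dx":0,"dy":0,"dz":0.003,"yaw":0},
    {"jaw":0.35,"dx":0,"dy":0,"dz":0,"yaw":0}
  ]
}}

```text
clock: 6.05
tool_pos: [0.4745, -0.1915, 0.0985]
eef_rot: [0.704, 0.71, 0.002, 0.003]
contact_force: [0.4, 0.4, -0.7]
opening: 0.649
```

```bash
python3 - <<'E'
from h import *
from plant import r
s=st()
d=r.snapshot('wrist');cv2.imwrite('pics/w7.png',d['frame'][:,:,::-1])
E
```

```text
t 6.05 p [ 0.4745 -0.1915  0.0985] az 0.009 tilt 0.007 F [ 0.4   0.44 -0.71] M [-0.04  0.12  0.02] open 0.649 q [ 0.25  0.74  0.07  2.02 -0.12  0.38  0.42]
```

View pics/w7.png

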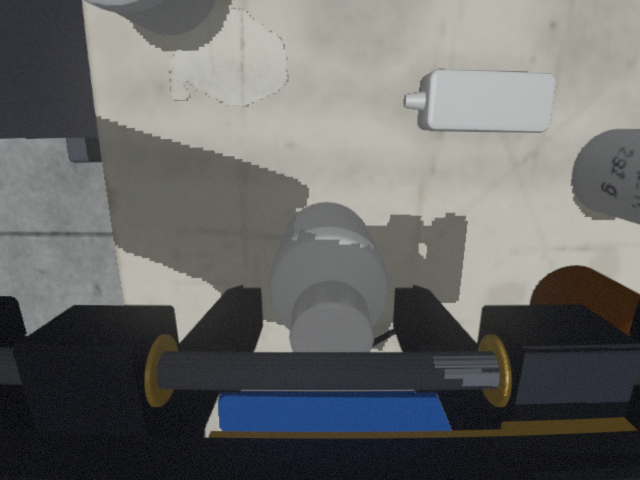

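The cap at (332,325) now lies between the fingers, so I'll close.

{"api": "play_rows", "payload": {
  "targets": [
    {"jaw":0.6,"dx":0,"dy":0,"dz":0,"yaw":0},
    {"jaw":1,"dx":0,"dy":0,"dz":0,"yaw":0},
    {"jaw":1,"dx":0,"dy":0,"dz":0,"yaw":0},
    {"jaw":1,"dx":0,"dy":0,"dz":0,"yaw":0},
    {"jaw":1,"dx":0,"dy":0,"dz":0,"yaw":0}
  ],
  "squeeze": 20
}}

```text
clock: 6.6
tool_pos: [0.4749, -0.1916, 0.0992]
eef_rot: [0.704, 0.71, 0.002, 0.004]
contact_force: [0.5, -0.5, -2.9]
opening: 0.378
```

```bash
python3 - <<'E'
from h import *
st()
E
```

```text
t 6.60 p [ 0.4749 -0.1916  0.0992] az 0.009 tilt 0.008 F [ 0.52 -0.47 -2.93] M [-0.11  0.    0.02] open 0.378 q [ 0.25  0.74  0.07  2.02 -0.12  0.38  0.42]
```

Gripped: the opening is 33 mm, which matches the cap. Lifting.

{"api": "play_rows", "payload": {
  "targets": [
    {"jaw":1,"dx":0,"dy":0,"dz":-0.005,"yaw":0},
    {"jaw":1,"dx":0,"dy":0,"dz":-0.015,"yaw":0},
    {"jaw":1,"dx":0,"dy":0,"dz":-0.025,"yaw":0},
    {"jaw":1,"dx":0,"dy":0,"dz":-0.025,"yaw":0},
    {"jaw":1,"dx":0,"dy":0,"dz":-0.025,"yaw":0}
  ],
  "squeeze": 30
}}

```text
clock: 7.1
tool_pos: [0.47, -0.1897, 0.1941]
eef_rot: [0.704, 0.711, -0.001, -0.002]
contact_force: [1.0, -0.5, -2.4]
opening: 0.377
```

```bash
python3 - <<'E'
from h import *
s=st()
p=np.array(s['tool_pos']); g=np.array([.574,.1065,.20]); 
rows(s,[tuple(p+(g-p)*i/9)+(0.01,) for i in range(1,10)])
E
```

```text
t 7.10 p [ 0.47   -0.1897  0.1941] az 0.010 tilt 0.005 F [ 1.04 -0.49 -2.44] M [-0.03  0.01 -0.03] open 0.377 q [ 0.23  0.58  0.11  1.95 -0.1   0.63  0.41]
dx 0.033 dy 0.012 dz -0.001 yaw -0.000 |d| 0.035
dx 0.033 dy 0.012 dz -0.001 yaw -0.000 |d| 0.035
dx 0.033 dy 0.012 dz -0.001 yaw -0.000 |d| 0.035
dx 0.033 dy 0.012 dz -0.001 yaw -0.000 |d| 0.035
dx 0.033 dy 0.012 dz -0.001 yaw -0.000 |d| 0.035
dx 0.033 dy 0.012 dz -0.001 yaw -0.000 |d| 0.035
dx 0.033 dy 0.012 dz -0.001 yaw -0.000 |d| 0.035
dx 0.033 dy 0.012 dz -0.001 yaw -0.000 |d| 0.035
dx 0.033 dy 0.012 dz -0.001 yaw -0.000 |d| 0.035
```

{"api": "play_rows", "payload": {
  "targets": [
    {"jaw":1,"dx":0.02,"dy":0.008,"dz":-0.005,"yaw":0},
    {"jaw":1,"dx":0.032,"dy":0.012,"dz":-0.002,"yaw":0},
    {"jaw":1,"dx":0.033,"dy":0.012,"dz":0,"yaw":0},
    {"jaw":1,"dx":0.033,"dy":0.012,"dz":0,"yaw":0},
    {"jaw":1,"dx":0.033,"dy":0.012,"dz":0,"yaw":0}
  ]
}}

```text
clock: 7.6
tool_pos: [0.5252, -0.0421, 0.2062]
eef_rot: [0.709, 0.705, -0.002, 0.002]
contact_force: [0.9, -0.4, -3.6]
opening: 0.374
```

{"api": "play_rows", "payload": {
  "targets": [
    {"jaw":1,"dx":0.033,"dy":0.012,"dz":0,"yaw":0},
    {"jaw":1,"dx":0.033,"dy":0.012,"dz":0,"yaw":0},
    {"jaw":1,"dx":0.025,"dy":0.01,"dz":0,"yaw":0},
    {"jaw":1,"dx":0.012,"dy":0.005,"dz":0,"yaw":0},
    {"jaw":1,"dx":0,"dy":0,"dz":0,"yaw":0}
  ]
}}

```text
clock: 8.1
tool_pos: [0.5642, 0.0722, 0.2055]
eef_rot: [0.706, 0.708, -0.001, -0.001]
contact_force: [-0.3, 0.4, -2.8]
opening: 0.378
```

```bash
python3 - <<'E'
from h import *
s=st()
rows(s,[(.574,.1065,.20,.01)])
E
```

```text
t 8.10 p [0.5642 0.0722 0.2055] az 0.004 tilt 0.003 F [-0.34  0.39 -2.82] M [-0.11  0.03 -0.  ] open 0.378 q [-0.31  0.64  0.17  1.76 -0.14  0.76 -0.06]
dx 0.034 dy 0.010 dz 0.006 yaw -0.006 |d| 0.036
```

{"api": "play_rows", "payload": {
  "targets": [
    {"jaw":1,"dx":0.017,"dy":0.005,"dz":0,"yaw":0},
    {"jaw":1,"dx":0.015,"dy":0.005,"dz":0,"yaw":0},
    {"jaw":1,"dx":0,"dy":0,"dz":0,"yaw":0},
    {"jaw":1,"dx":0,"dy":0,"dz":0,"yaw":0},
    {"jaw":1,"dx":0,"dy":0,"dz":0,"yaw":0}
  ]
}}

```text
clock: 8.6
tool_pos: [0.5718, 0.0962, 0.2052]
eef_rot: [0.709, 0.705, -0.005, -0.0]
contact_force: [0.8, 0.7, -3.2]
opening: 0.371
```

```bash
python3 - <<'E'
from h import *
from plant import r
s=st()
rows(s,[(.574,.1065,.20,.01)])
d=r.snapshot('wrist');d['state']=s;wcam(d);cv2.imwrite('pics/w8.png',d['frame'][:,:,::-1])
# where nest projects & plate edges
print(proj(d,[[.5743,.1065,.012],[.517,.0865,.012],[.632,.0865,.012]]))
E
```

```text
t 8.60 p [0.5718 0.0962 0.2052] az -0.005 tilt 0.010 F [ 0.81  0.67 -3.19] M [-0.05  0.    0.  ] open 0.371 q [-0.35  0.65  0.18  1.72 -0.15  0.79 -0.11]
dx 0.010 dy 0.002 dz 0.005 yaw -0.015 |d| 0.012
[[331.41117962 200.06276641]
 [274.1717673  220.08454214]
 [389.21026649 219.8086395 ]]
```

View pics/w8.png

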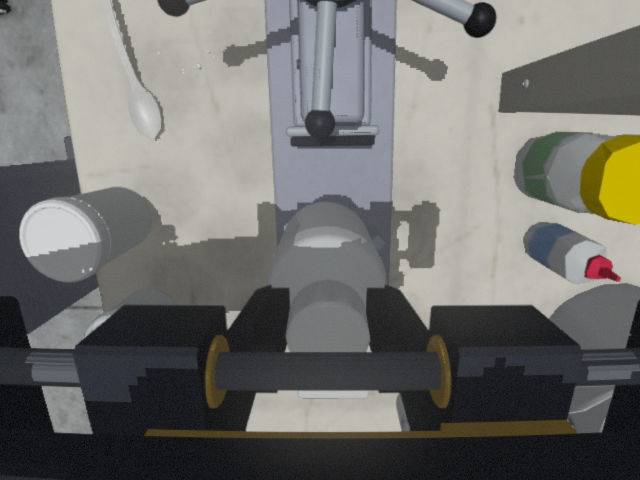

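{"api": "play_rows", "payload": {
  "targets": [
    {"jaw":1,"dx":0.009,"dy":0.003,"dz":0.005,"yaw":-0.01},
    {"jaw":1,"dx":0.002,"dy":0.001,"dz":0.005,"yaw":0},
    {"jaw":1,"dx":0,"dy":0,"dz":0.005,"yaw":0},
    {"jaw":1,"dx":0,"dy":0,"dz":0.005,"yaw":0},
    {"jaw":1,"dx":0,"dy":0,"dz":0.0,"yaw":0}
  ]
}}

```text
clock: 9.15
tool_pos: [0.5754, 0.1056, 0.1829]
eef_rot: [0.706, 0.708, -0.006, -0.0]
contact_force: [-0.3, 0.3, -3.0]
opening: 0.378
```

```bash
python3 - <<'E'
from h import *
s=st()
rows(s,[(.5745,.1065,.122,.01)])
E
```

```text
t 9.15 p [0.5754 0.1056 0.1829] az 0.003 tilt 0.012 F [-0.32  0.33 -3.02] M [ 0.01  0.08 -0.04] open 0.378 q [-0.36  0.69  0.17  1.73 -0.15  0.75 -0.12]
dx 0.001 dy -0.001 dz 0.061 yaw -0.007 |d| 0.061
```

{"api": "play_rows", "payload": {
  "targets": [
    {"jaw":1,"dx":0.001,"dy":-0.001,"dz":0.012,"yaw":0},
    {"jaw":1,"dx":0,"dy":0,"dz":0.015,"yaw":0},
    {"jaw":1,"dx":0,"dy":0,"dz":0.015,"yaw":0},
    {"jaw":1,"dx":0,"dy":0,"dz":0.012,"yaw":0},
    {"jaw":1,"dx":0,"dy":0,"dz":0.004,"yaw":0}
  ]
}}

```text
clock: 9.65
tool_pos: [0.574, 0.1061, 0.1211]
eef_rot: [0.706, 0.708, -0.006, 0.0]
contact_force: [-0.2, -0.5, -3.3]
opening: 0.374
```

```bash
python3 - <<'E'
from h import *
s=st()
rows(s,[(.5745,.1065,.113,.01)])
E
```

```text
t 9.65 p [0.574  0.1061 0.1211] az 0.003 tilt 0.012 F [-0.21 -0.53 -3.33] M [ 0.02  0.03 -0.01] open 0.374 q [-0.35  0.77  0.15  1.78 -0.17  0.61 -0.1 ]
dx 0.000 dy 0.001 dz 0.008 yaw -0.007 |d| 0.008
```

{"api": "play_rows", "payload": {
  "targets": [
    {"jaw":1,"dx":0,"dy":0,"dz":0.004,"yaw":0},
    {"jaw":1,"dx":0,"dy":0,"dz":0.003,"yaw":0},
    {"jaw":1,"dx":0,"dy":0,"dz":0.002,"yaw":0},
    {"jaw":1,"dx":0,"dy":0,"dz":0,"yaw":0},
    {"jaw":1,"dx":0,"dy":0,"dz":0,"yaw":0}
  ]
}}

```text
clock: 10.15
tool_pos: [0.5747, 0.106, 0.1118]
eef_rot: [0.706, 0.708, -0.005, 0.001]
contact_force: [-0.4, 0.1, -2.7]
opening: 0.375
```

```bash
python3 - <<'E'
from h import *
s=st()
E
```

```text
t 10.15 p [0.5747 0.106  0.1118] az 0.003 tilt 0.010 F [-0.36  0.11 -2.67] M [-0.03  0.04 -0.01] open 0.375 q [-0.35  0.79  0.14  1.79 -0.17  0.59 -0.1 ]
```

Close to contact, so I'll go down another 1–2 mm until the weight is taken.

{"api": "play_rows", "payload": {
  "targets": [
    {"jaw":1,"dx":0,"dy":0,"dz":0.002,"yaw":0},
    {"jaw":1,"dx":0,"dy":0,"dz":0,"yaw":0},
    {"jaw":1,"dx":0,"dy":0,"dz":0,"yaw":0},
    {"jaw":1,"dx":0,"dy":0,"dz":0,"yaw":0},
    {"jaw":1,"dx":0,"dy":0,"dz":0,"yaw":0}
  ]
}}

```text
clock: 10.65
tool_pos: [0.5758, 0.1059, 0.1117]
eef_rot: [0.706, 0.708, -0.004, 0.002]
contact_force: [-0.3, 0.9, -3.2]
opening: 0.375
```

```bash
python3 - <<'E'
from h import *
s=st()
E
```

```text
t 10.65 p [0.5758 0.1059 0.1117] az 0.002 tilt 0.008 F [-0.3   0.87 -3.22] M [-0.02  0.08  0.  ] open 0.375 q [-0.35  0.79  0.14  1.79 -0.17  0.58 -0.1 ]
```

{"api": "play_rows", "payload": {
  "targets": [
    {"jaw":1,"dx":0,"dy":-0.001,"dz":0.003,"yaw":0},
    {"jaw":1,"dx":0,"dy":0,"dz":0.002,"yaw":0},
    {"jaw":1,"dx":0,"dy":0,"dz":0,"yaw":0},
    {"jaw":1,"dx":0,"dy":0,"dz":0,"yaw":0},
    {"jaw":1,"dx":0,"dy":0,"dz":0,"yaw":0}
  ]
}}

```text
clock: 11.15
tool_pos: [0.5764, 0.1054, 0.1114]
eef_rot: [0.707, 0.708, -0.002, 0.003]
contact_force: [1.0, -0.3, -3.6]
opening: 0.374
```

```bash
python3 - <<'E'
from h import *
s=st()
E
```

```text
t 11.15 p [0.5764 0.1054 0.1114] az 0.002 tilt 0.007 F [ 1.04 -0.25 -3.6 ] M [ 0.    0.08 -0.01] open 0.374 q [-0.34  0.79  0.14  1.79 -0.17  0.58 -0.1 ]
```

{"api": "play_rows", "payload": {
  "targets": [
    {"jaw":1,"dx":0,"dy":-0.002,"dz":0.004,"yaw":0},
    {"jaw":1,"dx":0,"dy":0,"dz":0.004,"yaw":0},
    {"jaw":1,"dx":0,"dy":0,"dz":0.003,"yaw":0},
    {"jaw":1,"dx":0,"dy":0,"dz":0.003,"yaw":0},
    {"jaw":1,"dx":0,"dy":0,"dz":0.003,"yaw":0}
  ]
}}

```text
clock: 11.65
tool_pos: [0.5782, 0.1052, 0.1105]
eef_rot: [0.707, 0.707, 0.003, 0.005]
contact_force: [-6.8, -1.1, 26.0]
opening: 0.377
```

```bash
python3 - <<'E'
from h import *
s=st()
E
```

```text
t 11.65 p [0.5782 0.1052 0.1105] az -0.000 tilt 0.012 F [-6.81 -1.13 26.01] M [-0.29  1.83  0.06] open 0.377 q [-0.34  0.79  0.14  1.8  -0.17  0.56 -0.1 ]
```

In contact: the force is now up to +26 N. I'll relax that and let go.

{"api": "play_rows", "payload": {
  "targets": [
    {"jaw":1,"dx":0,"dy":-0.002,"dz":-0.001,"yaw":0},
    {"jaw":1,"dx":0,"dy":0,"dz":0,"yaw":0},
    {"jaw":0.8,"dx":0,"dy":0,"dz":0,"yaw":0},
    {"jaw":0.6,"dx":0,"dy":0,"dz":0,"yaw":0},
    {"jaw":0.5,"dx":0,"dy":0,"dz":0,"yaw":0}
  ]
}}

```text
clock: 12.15
tool_pos: [0.5763, 0.1054, 0.1111]
eef_rot: [0.707, 0.707, 0.003, 0.005]
contact_force: [-0.7, -0.1, 0.2]
opening: 0.47
```

```bash
python3 - <<'E'
from h import *
s=st()
E
```

```text
t 12.15 p [0.5763 0.1054 0.1111] az -0.000 tilt 0.013 F [-0.74 -0.14  0.18] M [-0.08  0.07 -0.02] open 0.470 q [-0.34  0.78  0.14  1.8  -0.17  0.56 -0.1 ]
```

{"api": "play_rows", "payload": {
  "targets": [
    {"jaw":0.35,"dx":0,"dy":0,"dz":0,"yaw":0},
    {"jaw":0.35,"dx":0,"dy":0,"dz":0,"yaw":0},
    {"jaw":0.35,"dx":0,"dy":0,"dz":-0.015,"yaw":0},
    {"jaw":0.35,"dx":0,"dy":0,"dz":-0.035,"yaw":0},
    {"jaw":0.35,"dx":0,"dy":0,"dz":-0.035,"yaw":0}
  ]
}}

```text
clock: 12.65
tool_pos: [0.5725, 0.1051, 0.1934]
eef_rot: [0.707, 0.707, -0.001, 0.003]
contact_force: [1.4, -0.2, 0.4]
opening: 0.649
```

```bash
python3 - <<'E'
from h import *
from plant import r
s=st()
d=r.snapshot('wrist');d['state']=s;wcam(d);cv2.imwrite('pics/w9.png',d['frame'][:,:,::-1]);pickle.dump(d,open('w9.pkl','wb'))
E
```

```text
t 12.65 p [0.5725 0.1051 0.1934] az -0.000 tilt 0.006 F [ 1.39 -0.22  0.42] M [-0.    0.06  0.04] open 0.649 q [-0.37  0.67  0.17  1.74 -0.15  0.75 -0.12]
```

View pics/w9.png

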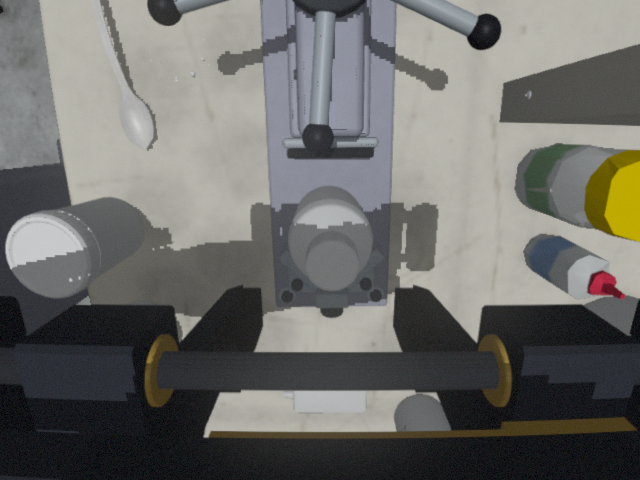

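The wrist view shows the bottle standing on the plate with its cap at (332,261), clear of the jaw. Next is the capstan. Spokes in the world frame are at about 194° (near side), 266° and 122°. I'll go in behind the 194° spoke with the fingers shut.

```bash
cat >> h.py <<'E'
HUB=np.array([.573,.2757])
def fp(th,Rr=.066,z=.087): return (HUB[0]+Rr*np.cos(th),HUB[1]+Rr*np.sin(th),z,th-np.pi)
E
python3 - <<'E'
from h import *
s=st(); p=np.array(s['tool_pos']); g=np.array(fp(3.8)); a=ang(s['eef_rot'])
print(g)
rows(s,[tuple(p[:2]+(g[:2]-p[:2])*i/5)+(.19,a+(g[3]-a)*i/5) for i in range(1,6)])
E
```

```text
t 12.70 p [0.576  0.1055 0.1991] az -0.001 tilt 0.012 F [ 0.25 -0.03  3.53] M [-0.07 -0.01  0.03] open 0.648 q [-0.37  0.66  0.18  1.73 -0.15  0.75 -0.12]
[0.52079613 0.23531738 0.087      0.65840735]
dx 0.026 dy -0.011 dz 0.009 yaw -0.132 |d| 0.030
dx 0.027 dy -0.008 dz -0.000 yaw -0.132 |d| 0.028
dx 0.028 dy -0.004 dz -0.000 yaw -0.132 |d| 0.028
dx 0.028 dy -0.000 dz -0.000 yaw -0.132 |d| 0.028
dx 0.028 dy 0.004 dz -0.000 yaw -0.132 |d| 0.028
```

{"api": "play_rows", "payload": {
  "targets": [
    {"jaw":0.5,"dx":0.026,"dy":-0.011,"dz":0,"yaw":-0.13},
    {"jaw":0.8,"dx":0.027,"dy":-0.008,"dz":0,"yaw":-0.13},
    {"jaw":1,"dx":0.028,"dy":-0.004,"dz":0,"yaw":-0.13},
    {"jaw":1,"dx":0.028,"dy":0,"dz":0,"yaw":-0.13},
    {"jaw":1,"dx":0.028,"dy":0.004,"dz":0,"yaw":-0.13}
  ],
  "squeeze": 20
}}

```text
clock: 13.2
tool_pos: [0.5248, 0.2336, 0.2015]
eef_rot: [0.439, 0.899, 0.003, 0.012]
contact_force: [0.2, -0.1, -0.2]
opening: 0.214
```

{"api": "play_rows", "payload": {
  "targets": [
    {"jaw":1,"dx":0,"dy":0,"dz":0,"yaw":0},
    {"jaw":1,"dx":0,"dy":0,"dz":0,"yaw":0},
    {"jaw":1,"dx":0,"dy":0,"dz":0,"yaw":0},
    {"jaw":1,"dx":0,"dy":0,"dz":0,"yaw":0},
    {"jaw":1,"dx":0,"dy":0,"dz":0,"yaw":0}
  ]
}}

```text
clock: 13.7
tool_pos: [0.5243, 0.2354, 0.2013]
eef_rot: [0.438, 0.899, 0.004, 0.012]
contact_force: [0.1, -0.0, -0.2]
opening: 0.002
```

```bash
python3 - <<'E'
from h import *
from plant import r
s=st()
d=r.snapshot('wrist');d['state']=s;wcam(d);cv2.imwrite('pics/w10.png',d['frame'][:,:,::-1]);pickle.dump(d,open('w10.pkl','wb'))
g=fp(3.8,z=.14); rows(s,[g])
P=pts(d)
for v in range(280,300,3): print(v,P[v,320].round(4),d['frame'][v,320])
E
```

```text
t 13.70 p [0.5243 0.2354 0.2013] az 0.664 tilt 0.024 F [ 0.09 -0.03 -0.24] M [-0.02  0.03  0.02] open 0.002 q [-0.52  0.63  0.01  1.77  0.01  0.72  0.14]
dx 0.002 dy -0.003 dz 0.061 yaw 0.005 |d| 0.061
280 [0.552  0.1931 0.0705] [63 65 71]
283 [0.5525 0.1925 0.0754] [62 65 70]
286 [0.5525 0.1926 0.0817] [59 61 65]
289 [0.5155 0.2408 0.2238] [27 25 29]
292 [0.5155 0.2408 0.2268] [31 31 31]
295 [0.5156 0.2407 0.2294] [32 30 31]
298 [0.5152 0.2412 0.2335] [26 28 27]
```

View pics/w10.png

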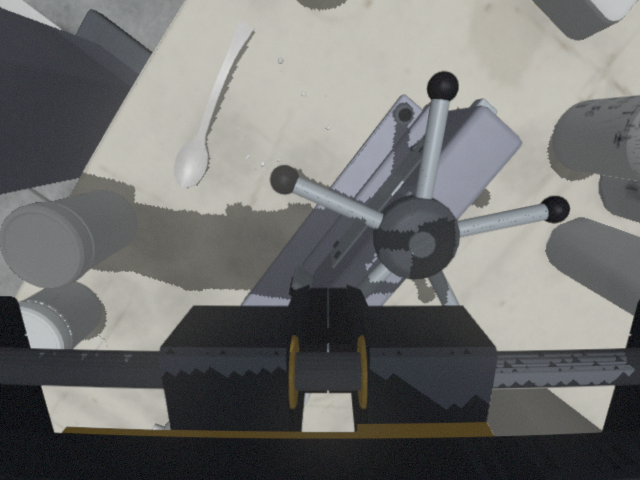

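```bash
python3 - <<'E'
from h import *
d=wcam(pickle.load(open('w10.pkl','rb')))
print('hub',onplane(d,[(422,243)],.133).round(4))
b=onplane(d,[(443,87),(556,209),(284,180)],.118); print(b.round(4)); print(np.arctan2(b[:,1]-HUB[1],b[:,0]-HUB[0])%(2*np.pi), np.hypot(*(b[:,:2]-HUB).T))
E
```

```text
hub [[0.5738 0.2766 0.133 ]]
[[0.521  0.3613 0.118 ]
 [0.6395 0.3536 0.118 ]
 [0.4765 0.2514 0.118 ]]
[2.11695372 0.86414971 3.38881607] [0.100161   0.102399   0.09949062]
```

{"api": "play_rows", "payload": {
  "targets": [
    {"jaw":1,"dx":0.001,"dy":-0.003,"dz":0.02,"yaw":0},
    {"jaw":1,"dx":0,"dy":0,"dz":0.03,"yaw":0},
    {"jaw":1,"dx":0,"dy":0,"dz":0.025,"yaw":0},
    {"jaw":1,"dx":0,"dy":0,"dz":0.015,"yaw":0},
    {"jaw":1,"dx":0,"dy":0,"dz":0,"yaw":0}
  ]
}}

```text
clock: 14.25
tool_pos: [0.5271, 0.2312, 0.1097]
eef_rot: [0.441, 0.897, 0.005, 0.014]
contact_force: [-0.1, -0.9, 0.1]
opening: 0.003
```

```bash
python3 - <<'E'
from h import *
s=st(); rows(s,[fp(3.8,z=.086)])
E
```

```text
t 14.25 p [0.5271 0.2312 0.1097] az 0.657 tilt 0.030 F [-0.12 -0.95  0.12] M [-0.04  0.05 -0.04] open 0.003 q [-0.51  0.76  0.01  1.85  0.02  0.51  0.14]
dx 0.007 dy -0.002 dz 0.024 yaw -0.002 |d| 0.025
```

{"api": "play_rows", "payload": {
  "targets": [
    {"jaw":1,"dx":0.003,"dy":-0.003,"dz":0.012,"yaw":0},
    {"jaw":1,"dx":0.002,"dy":-0.001,"dz":0.008,"yaw":0},
    {"jaw":1,"dx":0,"dy":0,"dz":0.002,"yaw":0},
    {"jaw":1,"dx":0,"dy":0,"dz":0,"yaw":0},
    {"jaw":1,"dx":0,"dy":0,"dz":0,"yaw":0}
  ]
}}

```text
clock: 14.75
tool_pos: [0.5244, 0.2322, 0.0896]
eef_rot: [0.443, 0.897, 0.007, 0.016]
contact_force: [0.1, -0.4, -0.7]
opening: 0.002
```

```bash
python3 - <<'E'
from h import *
s=st(); 
rows(s,[fp(3.8-.07*i,z=.086) for i in range(1,16)])
E
```

```text
t 14.75 p [0.5244 0.2322 0.0896] az 0.654 tilt 0.034 F [ 0.13 -0.44 -0.74] M [-0.06  0.14 -0.01] open 0.002 q [-0.52  0.79  0.01  1.87  0.02  0.45  0.13]
dx 0.009 dy -0.001 dz 0.004 yaw 0.065 |d| 0.010
dx 0.005 dy 0.000 dz -0.000 yaw 0.070 |d| 0.005
dx 0.005 dy 0.000 dz -0.000 yaw 0.070 |d| 0.005
dx 0.005 dy 0.000 dz -0.000 yaw 0.070 |d| 0.005
dx 0.005 dy 0.000 dz -0.000 yaw 0.070 |d| 0.005
dx 0.005 dy 0.000 dz -0.000 yaw 0.070 |d| 0.005
dx 0.005 dy 0.000 dz -0.000 yaw 0.070 |d| 0.005
dx 0.005 dy 0.000 dz -0.000 yaw 0.070 |d| 0.005
dx 0.005 dy 0.000 dz -0.000 yaw 0.070 |d| 0.005
dx 0.005 dy 0.000 dz -0.000 yaw 0.070 |d| 0.005
dx 0.005 dy 0.000 dz -0.000 yaw 0.070 |d| 0.005
dx 0.005 dy 0.000 dz -0.000 yaw 0.070 |d| 0.005
dx 0.005 dy 0.000 dz -0.000 yaw 0.070 |d| 0.005
dx 0.005 dy 0.000 dz -0.000 yaw 0.070 |d| 0.005
dx 0.005 dy 0.000 dz -0.000 yaw 0.070 |d| 0.005
```

{"api": "play_rows", "payload": {
  "targets": [
    {"jaw":1,"dx":0.005,"dy":-0.001,"dz":0.003,"yaw":0.08},
    {"jaw":1,"dx":0.005,"dy":0,"dz":0,"yaw":0.07},
    {"jaw":1,"dx":0.004,"dy":0,"dz":0,"yaw":0.06},
    {"jaw":1,"dx":0.004,"dy":0,"dz":0,"yaw":0.06},
    {"jaw":1,"dx":0.004,"dy":0,"dz":0,"yaw":0.06}
  ]
}}

```text
clock: 15.25
tool_pos: [0.5161, 0.2441, 0.0886]
eef_rot: [0.592, 0.806, 0.008, 0.018]
contact_force: [2.3, -6.0, -3.9]
opening: 0.006
```

```bash
cat >> h.py <<'E'
def pol(s,off=.0163):
    v=np.array(s['tool_pos'])[:2]-HUB; r_=np.hypot(*v); th=np.arctan2(v[1],v[0])%(2*np.pi)
    a=ang(s['eef_rot']); F=np.array(s['contact_force']); yv=np.array([np.cos(a),np.sin(a),0]); xv=np.cross(yv,[0,0,-1.])
    # spoke angle if in contact with front face: 
    c=v+off*xv[:2]   # point on spoke axis (front face + spoke radius)
    # spoke direction passes hub; distance of hub from face line along xv must be 6mm => general solve assuming spoke parallel-ish
    sp=np.arctan2(c[1],c[0])%(2*np.pi)
    print('R %.4f th %.3f az+pi %.3f spoke~ %.3f  Ftan(tool x) %.2f Frad %.2f Fz %.2f'%(r_,th,(a+np.pi)%(2*np.pi),sp,F@xv,F@yv,F[2]))
E
python3 - <<'E'
from h import *
s=st();pol(s)
E
```

```text
t 15.25 p [0.5161 0.2441 0.0886] az 0.304 tilt 0.039 F [ 2.3  -6.03 -3.88] M [-1.28 -0.25 -0.17] open 0.006 q [-0.6   0.8   0.11  1.88 -0.12  0.44 -0.11]
R 0.0651 th 3.649 az+pi 3.445 spoke~ 3.396  Ftan(tool x) -6.44 Frad 0.39 Fz -3.88
```

```bash
python3 - <<'E'
from h import *
s=st()
th=3.649
w=[]
for i in range(1,6):
    g=fp(th-.08*i,z=.086); w.append(g[:3]+(g[3]-.25,))
rows(s,w)
E
```

```text
t 15.25 p [0.5161 0.2441 0.0886] az 0.304 tilt 0.039 F [ 2.3  -6.03 -3.88] M [-1.28 -0.25 -0.17] open 0.006 q [-0.6   0.8   0.11  1.88 -0.12  0.44 -0.11]
dx 0.005 dy -0.002 dz 0.003 yaw 0.126 |d| 0.006
dx 0.005 dy -0.001 dz -0.000 yaw 0.080 |d| 0.005
dx 0.005 dy -0.001 dz -0.000 yaw 0.080 |d| 0.005
dx 0.005 dy -0.001 dz -0.000 yaw 0.080 |d| 0.005
dx 0.005 dy -0.001 dz -0.000 yaw 0.080 |d| 0.005
```

{"api": "play_rows", "payload": {
  "targets": [
    {"jaw":1,"dx":0.005,"dy":-0.001,"dz":0.003,"yaw":0.08},
    {"jaw":1,"dx":0.006,"dy":-0.001,"dz":0,"yaw":0.08},
    {"jaw":1,"dx":0.006,"dy":-0.001,"dz":0,"yaw":0.08},
    {"jaw":1,"dx":0.006,"dy":-0.001,"dz":0,"yaw":0.08},
    {"jaw":1,"dx":0.006,"dy":-0.001,"dz":0,"yaw":0.08}
  ]
}}

```text
clock: 15.75
tool_pos: [0.5087, 0.2553, 0.0865]
eef_rot: [0.75, 0.661, 0.004, 0.022]
contact_force: [-2.2, -5.7, -1.6]
opening: 0.005
```

```bash
python3 - <<'E'
from h import *
s=st();pol(s)
v=np.array(s['tool_pos'])[:2]-HUB; th=np.arctan2(v[1],v[0])%(2*np.pi)
rows(s,[(lambda g:g[:3]+(g[3]-.25,))(fp(th-.08*i,z=.086)) for i in range(1,6)])
E
```

```text
t 15.75 p [0.5087 0.2553 0.0865] az -0.126 tilt 0.046 F [-2.18 -5.75 -1.63] M [-1.14  0.41  0.02] open 0.005 q [-0.71  0.82  0.24  1.88 -0.29  0.46 -0.41]
R 0.0674 th 3.449 az+pi 3.015 spoke~ 3.209  Ftan(tool x) -5.98 Frad -1.44 Fz -1.63
dx 0.005 dy -0.001 dz 0.001 yaw -0.103 |d| 0.006
dx 0.005 dy -0.001 dz -0.000 yaw 0.080 |d| 0.005
dx 0.005 dy -0.001 dz -0.000 yaw 0.080 |d| 0.005
dx 0.005 dy -0.001 dz -0.000 yaw 0.080 |d| 0.005
dx 0.005 dy -0.001 dz -0.000 yaw 0.080 |d| 0.005
```

{"api": "play_rows", "payload": {
  "targets": [
    {"jaw":1,"dx":0.008,"dy":-0.003,"dz":0,"yaw":-0.02},
    {"jaw":1,"dx":0.008,"dy":-0.002,"dz":0,"yaw":0},
    {"jaw":1,"dx":0.008,"dy":-0.001,"dz":0,"yaw":0.04},
    {"jaw":1,"dx":0.008,"dy":-0.001,"dz":0,"yaw":0.06},
    {"jaw":1,"dx":0.008,"dy":-0.001,"dz":0,"yaw":0.06}
  ]
}}

```text
clock: 16.25
tool_pos: [0.5074, 0.2781, 0.0869]
eef_rot: [0.801, 0.598, -0.002, 0.03]
contact_force: [-1.7, -7.2, 1.0]
opening: 0.005
```

```bash
python3 - <<'E'
from h import *
s=st();pol(s)
v=np.array(s['tool_pos'])[:2]-HUB; th=np.arctan2(v[1],v[0])%(2*np.pi)
rows(s,[(lambda g:g[:3]+(g[3]-.25,))(fp(th-.08*i,z=.086)) for i in range(1,6)])
E
```

```text
t 16.25 p [0.5074 0.2781 0.0869] az -0.287 tilt 0.060 F [-1.72 -7.16  1.01] M [-1.49  0.49 -0.16] open 0.005 q [-0.79  0.84  0.31  1.83 -0.35  0.52 -0.56]
R 0.0656 th 3.104 az+pi 2.854 spoke~ 2.853  Ftan(tool x) -7.36 Frad 0.38 Fz 1.01
dx 0.005 dy -0.001 dz 0.001 yaw 0.080 |d| 0.005
dx 0.005 dy -0.001 dz -0.000 yaw 0.080 |d| 0.005
dx 0.005 dy -0.001 dz -0.000 yaw 0.080 |d| 0.005
dx 0.005 dy -0.001 dz -0.000 yaw 0.080 |d| 0.005
dx 0.005 dy -0.001 dz -0.000 yaw 0.080 |d| 0.005
```

{"api": "play_rows", "payload": {
  "targets": [
    {"jaw":1,"dx":0.008,"dy":-0.001,"dz":0,"yaw":0.07},
    {"jaw":1,"dx":0.008,"dy":-0.001,"dz":0,"yaw":0.07},
    {"jaw":1,"dx":0.008,"dy":-0.001,"dz":0,"yaw":0.07},
    {"jaw":1,"dx":0.008,"dy":-0.001,"dz":0,"yaw":0.07},
    {"jaw":1,"dx":0.008,"dy":-0.001,"dz":0,"yaw":0.07}
  ]
}}

```text
clock: 16.75
tool_pos: [0.5125, 0.3011, 0.087]
eef_rot: [0.898, 0.438, -0.01, 0.034]
contact_force: [-3.9, -5.2, 3.9]
opening: 0.002
```

```bash
python3 - <<'E'
from h import *
s=st();pol(s); print(R.from_quat(s['eef_rot']).apply([0,0,1]))
v=np.array(s['tool_pos'])[:2]-HUB; th=np.arctan2(v[1],v[0])%(2*np.pi)
rows(s,[(lambda g:g[:3]+(g[3]-.25,))(fp(th-.08*i,z=.086)) for i in range(1,6)])
E
```

```text
t 16.75 p [0.5125 0.3011 0.087 ] az -0.662 tilt 0.071 F [-3.89 -5.15  3.88] M [-1.05  0.88 -0.11] open 0.002 q [-0.89  0.89  0.44  1.76 -0.48  0.63 -0.86]
R 0.0656 th 2.744 az+pi 2.480 spoke~ 2.493  Ftan(tool x) -6.45 Frad 0.10 Fz 3.88
[ 0.01215533 -0.07017378 -0.99746072]
dx 0.005 dy -0.002 dz 0.001 yaw 0.066 |d| 0.005
dx 0.005 dy -0.001 dz -0.000 yaw 0.080 |d| 0.005
dx 0.005 dy -0.001 dz -0.000 yaw 0.080 |d| 0.005
dx 0.005 dy -0.001 dz -0.000 yaw 0.080 |d| 0.005
dx 0.005 dy -0.001 dz -0.000 yaw 0.080 |d| 0.005
```

{"api": "play_rows", "payload": {
  "targets": [
    {"jaw":1,"dx":0.011,"dy":-0.002,"dz":0,"yaw":0.12},
    {"jaw":1,"dx":0.012,"dy":-0.002,"dz":0,"yaw":0.13},
    {"jaw":1,"dx":0.01,"dy":-0.002,"dz":0,"yaw":0.1},
    {"jaw":1,"dx":-0.006,"dy":0,"dz":0,"yaw":0},
    {"jaw":1,"dx":-0.006,"dy":0,"dz":0,"yaw":0}
  ]
}}

```text
clock: 17.25
tool_pos: [0.5164, 0.3161, 0.0877]
eef_rot: [0.963, 0.267, -0.01, 0.038]
contact_force: [-0.5, -0.1, 0.8]
opening: 0.004
```

```bash
python3 - <<'E'
from h import *
s=st();pol(s); print(R.from_quat(s['eef_rot']).apply([0,0,1]))
E
```

```text
t 17.25 p [0.5164 0.3161 0.0877] az -1.028 tilt 0.078 F [-0.52 -0.11  0.75] M [ 0.05  0.12 -0.04] open 0.004 q [-0.95  0.93  0.56  1.71 -0.59  0.72 -1.14]
R 0.0695 th 2.521 az+pi 2.113 spoke~ 2.288  Ftan(tool x) -0.50 Frad -0.17 Fz 0.75
[ 2.19209919e-04 -7.83326790e-02 -9.96927251e-01]
```

{"api": "play_rows", "payload": {
  "targets": [
    {"jaw":1,"dx":-0.003,"dy":0,"dz":-0.012,"yaw":0},
    {"jaw":1,"dx":-0.002,"dy":0,"dz":-0.015,"yaw":-0.05},
    {"jaw":1,"dx":-0.003,"dy":0,"dz":-0.012,"yaw":-0.12},
    {"jaw":1,"dx":-0.01,"dy":0,"dz":0,"yaw":-0.14},
    {"jaw":1,"dx":-0.01,"dy":0,"dz":0,"yaw":-0.14}
  ]
}}

```text
clock: 17.75
tool_pos: [0.4956, 0.302, 0.1355]
eef_rot: [0.872, 0.489, -0.015, 0.033]
contact_force: [-0.9, -0.3, -0.4]
opening: 0.007
```

```bash
python3 - <<'E'
from h import *
from plant import r
s=st();pol(s)
t=r.snapshot('top');cv2.imwrite('pics/top11.png',cv2.resize(t['frame'][160:310,180:380],(800,600))[:,:,::-1])
d=r.snapshot('wrist');d['state']=s;cv2.imwrite('pics/w11.png',d['frame'][:,:,::-1]);pickle.dump(d,open('w11.pkl','wb'))
E
```

```text
t 17.75 p [0.4956 0.302  0.1355] az -0.548 tilt 0.074 F [-0.88 -0.33 -0.36] M [-0.01  0.09 -0.  ] open 0.007 q [-0.92  0.81  0.46  1.76 -0.41  0.71 -0.81]
R 0.0817 th 2.814 az+pi 2.594 spoke~ 2.613  Ftan(tool x) -0.74 Frad -0.58 Fz -0.36
```

View pics/top11.png

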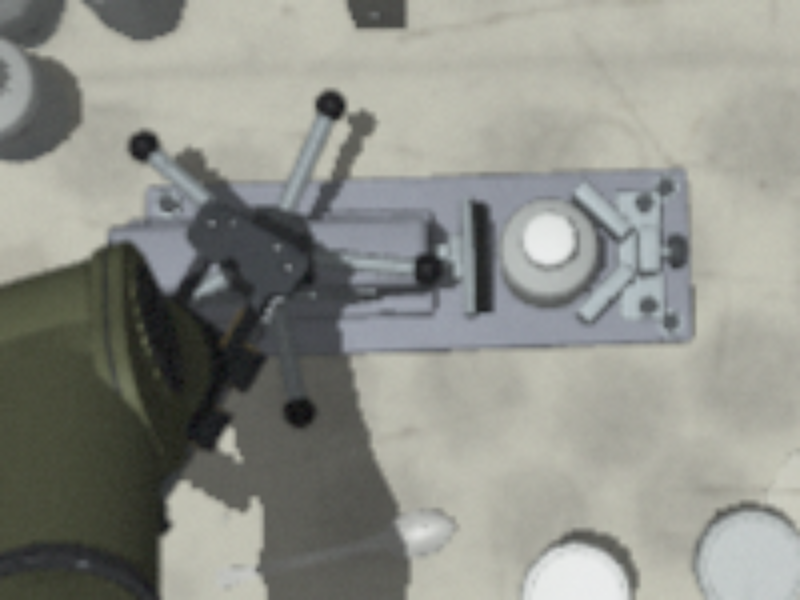

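View pics/w11.png

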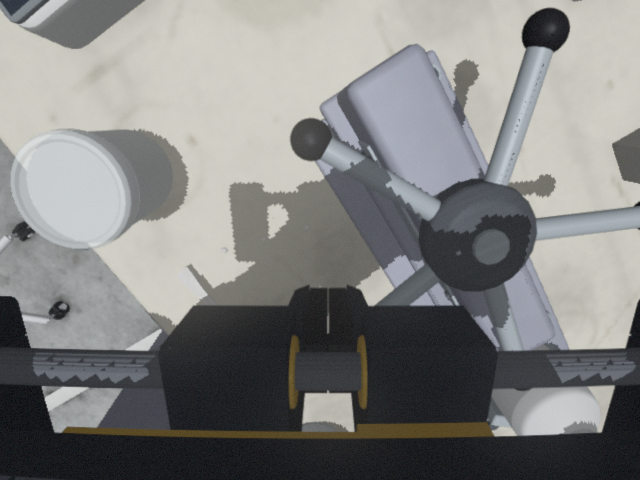

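The top view shows the jaw has advanced, the bottle is standing between the jaws, and the next near-side spoke ball is at crop (299,411).

```bash
cat >> h.py <<'E'
def capq(t,guess,win=7):
    """capstan value from dark balls in the top view, near predicted spots"""
    f=cv2.GaussianBlur(t['frame'],(3,3),0).max(2); out=[]
    for k in range(5):
        a=.012-guess+k*2*np.pi/5; P=[HUB[0]+.1*np.cos(a),HUB[1]+.1*np.sin(a),.120]
        u,v=np.round(proj(t,P)[0]).astype(int); m=(f[v-win:v+win+1,u-win:u+win+1]<60).astype(np.uint8)
        n,l,sx,c=cv2.connectedComponentsWithStats(m)
        if n<2: continue
        i=1+np.argmax(sx[1:,4]); w=onplane(t,[c[i]+[u-win,v-win]],.121)[0]
        aa=np.arctan2(w[1]-HUB[1],w[0]-HUB[0]); q=(.012-aa+k*2*np.pi/5-guess+np.pi)%(2*np.pi)-np.pi+guess
        out.append((round(q,3),int(sx[i,4]),round(float(np.hypot(*(w[:2]-HUB))),4)))
    print('q from balls',out)
E
python3 - <<'E'
from h import *
from plant import r
t0=pickle.load(open('top0.pkl','rb'));capq(t0,.4)
t=r.snapshot('top');capq(t,1.6)
s=st()
g=fp(3.9,z=.13); p=np.array(s['tool_pos']); a=ang(s['eef_rot']);
sp=3.42
th0=2.814; w=[]
for i in range(1,9):
    g=fp(th0+(3.87-th0)*i/8,.082-.016*i/8,.1355-.003*i); w.append(g[:3]+(a+(sp-np.pi-a)*i/8,))
rows(s,w)
E
```

```text
q from balls [(np.float64(0.393), 27, 0.0991), (np.float64(0.382), 26, 0.1011), (np.float64(0.396), 27, 0.1021), (np.float64(0.407), 31, 0.1011), (np.float64(0.412), 96, 0.1079)]
q from balls [(np.float64(1.708), 38, 0.1001), (np.float64(1.698), 23, 0.0988), (np.float64(1.685), 25, 0.1009), (np.float64(1.549), 112, 0.0941), (np.float64(1.708), 46, 0.1013)]
t 17.90 p [0.4958 0.3015 0.1352] az -0.560 tilt 0.073 F [-0.44  0.48 -0.16] M [0.03 0.08 0.03] open 0.005 q [-0.92  0.81  0.46  1.76 -0.41  0.71 -0.81]
dx -0.009 dy 0.004 dz 0.003 yaw -0.105 |d| 0.011
dx -0.009 dy 0.005 dz 0.003 yaw -0.105 |d| 0.011
dx -0.009 dy 0.005 dz 0.003 yaw -0.105 |d| 0.011
dx -0.008 dy 0.006 dz 0.003 yaw -0.105 |d| 0.011
dx -0.008 dy 0.006 dz 0.003 yaw -0.105 |d| 0.010
dx -0.008 dy 0.006 dz 0.003 yaw -0.105 |d| 0.010
dx -0.007 dy 0.006 dz 0.003 yaw -0.105 |d| 0.010
dx -0.007 dy 0.006 dz 0.003 yaw -0.105 |d| 0.010
```

{"api": "play_rows", "payload": {
  "targets": [
    {"jaw":1,"dx":-0.013,"dy":0.006,"dz":0.003,"yaw":-0.14},
    {"jaw":1,"dx":-0.013,"dy":0.007,"dz":0.003,"yaw":-0.14},
    {"jaw":1,"dx":-0.013,"dy":0.008,"dz":0.003,"yaw":-0.14},
    {"jaw":1,"dx":-0.012,"dy":0.009,"dz":0.003,"yaw":-0.14},
    {"jaw":1,"dx":-0.011,"dy":0.009,"dz":0.003,"yaw":-0.12}
  ]
}}

```text
clock: 18.4
tool_pos: [0.5181, 0.2369, 0.1271]
eef_rot: [0.656, 0.754, -0.023, 0.027]
contact_force: [-0.1, -0.9, -0.7]
opening: 0.008
```

```bash
python3 - <<'E'
from h import *
s=st();pol(s); print(R.from_quat(s['eef_rot']).apply([0,0,1]))
g=fp(3.85,.066,.125); rows(s,[g[:3]+(3.339-np.pi,)])
E
```

```text
t 18.40 p [0.5181 0.2369 0.1271] az 0.139 tilt 0.070 F [-0.11 -0.88 -0.73] M [ 0.03  0.1  -0.03] open 0.008 q [-0.69  0.77  0.24  1.81 -0.18  0.61 -0.23]
R 0.0672 th 3.757 az+pi 3.281 spoke~ 3.519  Ftan(tool x) -0.85 Frad -0.23 Fz -0.73
[ 0.01019518 -0.06905523 -0.99756074]
dx -0.005 dy 0.004 dz 0.002 yaw -0.058 |d| 0.007
```

{"api": "play_rows", "payload": {
  "targets": [
    {"jaw":1,"dx":-0.004,"dy":0.003,"dz":0.008,"yaw":-0.03},
    {"jaw":1,"dx":0,"dy":0.001,"dz":0.014,"yaw":-0.03},
    {"jaw":1,"dx":0,"dy":0,"dz":0.012,"yaw":0},
    {"jaw":1,"dx":0,"dy":0,"dz":0.006,"yaw":0},
    {"jaw":1,"dx":0,"dy":0,"dz":0,"yaw":0}
  ]
}}

```text
clock: 18.9
tool_pos: [0.5265, 0.2297, 0.0854]
eef_rot: [0.635, 0.772, -0.023, 0.027]
contact_force: [-0.0, 0.0, 0.5]
opening: 0.004
```

```bash
python3 - <<'E'
from h import *
s=st();pol(s); print(R.from_quat(s['eef_rot']).apply([0,0,1]))
th=3.83; rows(s,[(lambda g:g[:3]+(g[3]-.28,))(fp(th-.1*i,z=.087)) for i in range(1,6)])
E
```

```text
t 18.90 p [0.5265 0.2297 0.0854] az 0.193 tilt 0.071 F [-0.03  0.05  0.51] M [-0.06  0.02 -0.03] open 0.004 q [-0.65  0.83  0.2   1.82 -0.17  0.53 -0.17]
R 0.0654 th 3.921 az+pi 3.335 spoke~ 3.685  Ftan(tool x) 0.06 Frad -0.02 Fz 0.51
[ 0.01333177 -0.06938707 -0.99750073]
dx 0.011 dy -0.006 dz -0.002 yaw -0.115 |d| 0.013
dx 0.006 dy -0.002 dz -0.000 yaw 0.100 |d| 0.007
dx 0.006 dy -0.002 dz -0.000 yaw 0.100 |d| 0.007
dx 0.006 dy -0.002 dz -0.000 yaw 0.100 |d| 0.007
dx 0.006 dy -0.002 dz -0.000 yaw 0.100 |d| 0.007
```

{"api": "play_rows", "payload": {
  "targets": [
    {"jaw":1,"dx":0.008,"dy":-0.005,"dz":-0.001,"yaw":0},
    {"jaw":1,"dx":0.007,"dy":-0.003,"dz":0,"yaw":0},
    {"jaw":1,"dx":0.005,"dy":-0.002,"dz":0,"yaw":0},
    {"jaw":1,"dx":0.006,"dy":-0.002,"dz":0,"yaw":0.02},
    {"jaw":1,"dx":0.008,"dy":-0.002,"dz":0,"yaw":0.05}
  ]
}}

```text
clock: 19.4
tool_pos: [0.5109, 0.2548, 0.0854]
eef_rot: [0.665, 0.745, -0.022, 0.035]
contact_force: [4.7, -7.7, -2.0]
opening: 0.006
```

```bash
python3 - <<'E'
from h import *
s=st();pol(s,.0185); print(R.from_quat(s['eef_rot']).apply([0,0,1]))
E
```

```text
t 19.40 p [0.5109 0.2548 0.0854] az 0.114 tilt 0.082 F [ 4.68 -7.67 -1.99] M [-1.5  -0.89 -0.13] open 0.006 q [-0.73  0.83  0.24  1.84 -0.2   0.52 -0.27]
R 0.0655 th 3.466 az+pi 3.256 spoke~ 3.181  Ftan(tool x) -8.15 Frad 3.77 Fz -1.99
[ 0.02363017 -0.0787084  -0.99661758]
```

{"api": "play_rows", "payload": {
  "targets": [
    {"jaw":1,"dx":0.009,"dy":-0.001,"dz":0,"yaw":0.12},
    {"jaw":1,"dx":0.01,"dy":-0.001,"dz":0,"yaw":0.1},
    {"jaw":1,"dx":0.01,"dy":-0.001,"dz":0,"yaw":0.09},
    {"jaw":1,"dx":0.01,"dy":-0.001,"dz":0,"yaw":0.09},
    {"jaw":1,"dx":0.01,"dy":-0.001,"dz":0,"yaw":0.09}
  ]
}}

```text
clock: 19.9
tool_pos: [0.509, 0.2852, 0.0847]
eef_rot: [0.836, 0.546, -0.022, 0.049]
contact_force: [-2.4, -9.5, 4.8]
opening: 0.003
```

```bash
python3 - <<'E'
from h import *
s=st();pol(s,.0185); print(R.from_quat(s['eef_rot']).apply([0,0,1]))
E
```

```text
t 19.90 p [0.509  0.2852 0.0847] az -0.410 tilt 0.106 F [-2.45 -9.48  4.84] M [-1.7   0.52 -0.2 ] open 0.003 q [-0.88  0.88  0.42  1.78 -0.4   0.61 -0.67]
R 0.0647 th 2.994 az+pi 2.731 spoke~ 2.704  Ftan(tool x) -9.67 Frad 1.54 Fz 4.84
[ 0.01665899 -0.10494853 -0.99433811]
```

{"api": "play_rows", "payload": {
  "targets": [
    {"jaw":1,"dx":0.01,"dy":-0.002,"dz":0,"yaw":0.1},
    {"jaw":1,"dx":0.01,"dy":-0.002,"dz":0,"yaw":0.1},
    {"jaw":1,"dx":0.01,"dy":-0.002,"dz":0,"yaw":0.1},
    {"jaw":1,"dx":0.004,"dy":-0.001,"dz":0,"yaw":0.03},
    {"jaw":1,"dx":0.004,"dy":-0.001,"dz":0,"yaw":0.03}
  ]
}}

```text
clock: 20.4
tool_pos: [0.516, 0.3066, 0.084]
eef_rot: [0.925, 0.375, -0.023, 0.061]
contact_force: [-2.2, -5.5, 4.4]
opening: 0.009
```

```bash
python3 - <<'E'
from h import *
from plant import r
s=st();pol(s,.0185); print(R.from_quat(s['eef_rot']).apply([0,0,1]))
t=r.snapshot('top');cv2.imwrite('pics/top12.png',cv2.resize(t['frame'][160:310,180:380],(800,600))[:,:,::-1]);capq(t,2.75)
st()
E
```

```text
t 20.40 p [0.516  0.3066 0.084 ] az -0.795 tilt 0.130 F [-2.22 -5.49  4.39] M [-1.13  0.52 -0.05] open 0.009 q [-0.96  0.94  0.55  1.7  -0.51  0.72 -0.99]
R 0.0648 th 2.645 az+pi 2.346 spoke~ 2.356  Ftan(tool x) -5.42 Frad 2.37 Fz 4.39
[ 0.00338411 -0.12940936 -0.99158548]
q from balls [(np.float64(2.71), 28, 0.1004), (np.float64(2.717), 35, 0.1001), (np.float64(2.688), 22, 0.0987), (np.float64(2.676), 23, 0.1014), (np.float64(2.749), 225, 0.1003)]
t 20.45 p [0.5163 0.3072 0.0839] az -0.796 tilt 0.129 F [-0.84 -5.47  2.65] M [-1.19  0.45 -0.1 ] open -0.000 q [-0.96  0.94  0.55  1.7  -0.51  0.72 -0.99]
```

View pics/top12.png

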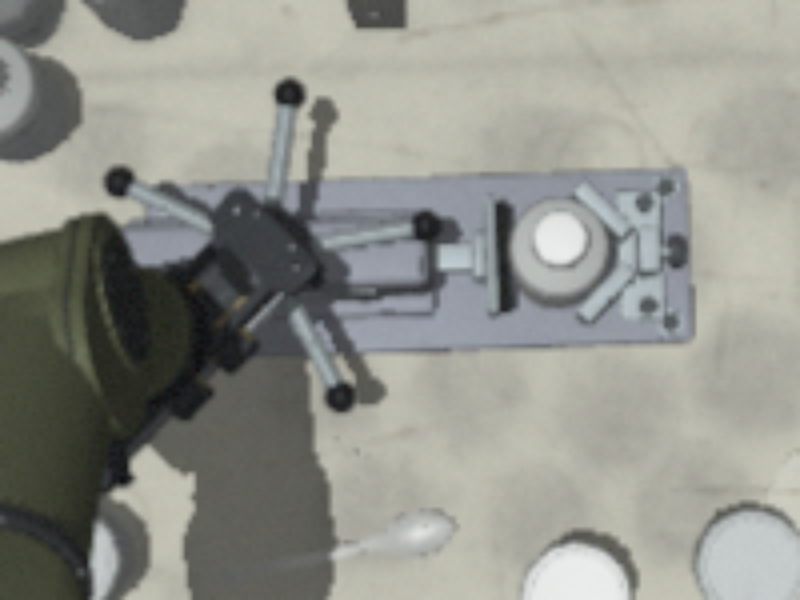

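The capstan value is about 2.70 and the bottle is sliding with the jaw. The V should meet it somewhere from 2.8 on, so from here I'll take small steps and watch the force.

{"api": "play_rows", "payload": {
  "targets": [
    {"jaw":1,"dx":0.006,"dy":-0.002,"dz":0,"yaw":0.04},
    {"jaw":1,"dx":0.006,"dy":-0.002,"dz":0,"yaw":0.05},
    {"jaw":1,"dx":0.006,"dy":-0.002,"dz":0,"yaw":0.05},
    {"jaw":1,"dx":0.006,"dy":-0.002,"dz":0,"yaw":0.05},
    {"jaw":1,"dx":0.006,"dy":-0.002,"dz":0,"yaw":0.05}
  ]
}}

```text
clock: 20.95
tool_pos: [0.5232, 0.3193, 0.0829]
eef_rot: [0.964, 0.253, -0.028, 0.072]
contact_force: [-4.6, -6.9, 7.7]
opening: 0.007
```

```bash
python3 - <<'E'
from h import *
from plant import r
s=st();pol(s,.0185); print(R.from_quat(s['eef_rot']).apply([0,0,1]))
t=r.snapshot('top');capq(t,2.95)
E
```

```text
t 20.95 p [0.5232 0.3193 0.0829] az -1.052 tilt 0.154 F [-4.62 -6.9   7.66] M [-1.59  1.29 -0.08] open 0.007 q [-1.    1.    0.64  1.63 -0.57  0.82 -1.21]
R 0.0662 th 2.422 az+pi 2.090 spoke~ 2.139  Ftan(tool x) -7.43 Frad 3.70 Fz 7.66
[-0.01690967 -0.15246166 -0.98816472]
q from balls [(np.float64(2.925), 28, 0.1015), (np.float64(2.931), 38, 0.1007), (np.float64(2.909), 26, 0.0991), (np.float64(2.895), 26, 0.1011), (np.float64(2.961), 225, 0.1001)]
```

The capstan value is now about 2.92 with no clear rise in force yet. Pushing on the near side has tilted the tool 0.15 rad. I'll take the next spoke on the far side, where the load reverses and undoes the tilt.

{"api": "play_rows", "payload": {
  "targets": [
    {"jaw":1,"dx":-0.006,"dy":0,"dz":0,"yaw":0},
    {"jaw":1,"dx":-0.005,"dy":-0.001,"dz":-0.01,"yaw":0},
    {"jaw":1,"dx":-0.004,"dy":0,"dz":-0.02,"yaw":0},
    {"jaw":1,"dx":-0.003,"dy":0,"dz":-0.025,"yaw":0},
    {"jaw":1,"dx":-0.002,"dy":0,"dz":-0.01,"yaw":0}
  ]
}}

```text
clock: 21.5
tool_pos: [0.5018, 0.3249, 0.1512]
eef_rot: [0.964, 0.255, -0.028, 0.07]
contact_force: [0.6, 0.1, -0.5]
opening: 0.0
```

```bash
python3 - <<'E'
from h import *
s=st();pol(s);z=R.from_quat(s['eef_rot']).apply([0,0,1]);print(z)
# exact tool axes
M=R.from_quat(s['eef_rot']).as_matrix()
p=np.array(s['tool_pos']); g=np.array([.640,.292,.138])
for i in range(5):
    d=(g-p)/5; rot=R.from_quat(s['eef_rot'])*R.from_euler('z',-.132*i); print((rot.inv().apply(d)).round(4))
E
```

```text
t 21.50 p [0.5018 0.3249 0.1512] az -1.049 tilt 0.151 F [ 0.59  0.08 -0.49] M [ 0.13  0.1  -0.01] open 0.000 q [-1.06  0.89  0.7   1.63 -0.52  0.92 -1.25]
R 0.0866 th 2.537 az+pi 2.093 spoke~ 2.354  Ftan(tool x) 0.55 Frad 0.22 Fz -0.49
[-0.01907627 -0.14956239 -0.98856825]
[0.021  0.019  0.0031]
[0.0184 0.0216 0.0031]
[0.0154 0.0239 0.0031]
[0.0121 0.0257 0.0031]
[0.0086 0.027  0.0031]
```

{"api": "play_rows", "payload": {
  "targets": [
    {"jaw":1,"dx":0.021,"dy":0.019,"dz":0.002,"yaw":-0.13},
    {"jaw":1,"dx":0.018,"dy":0.022,"dz":0.002,"yaw":-0.13},
    {"jaw":1,"dx":0.015,"dy":0.024,"dz":0.002,"yaw":-0.13},
    {"jaw":1,"dx":0.012,"dy":0.026,"dz":0.002,"yaw":-0.13},
    {"jaw":1,"dx":0.009,"dy":0.027,"dz":0.002,"yaw":-0.13}
  ]
}}

```text
clock: 22.0
tool_pos: [0.6388, 0.3024, 0.1465]
eef_rot: [0.822, 0.565, -0.047, 0.053]
contact_force: [1.4, 1.4, -0.4]
opening: 0.008
```

```bash
cat >> h.py <<'E'
def tl(s,d): return R.from_quat(s['eef_rot']).inv().apply(d).round(4)
def tozero():pass
E
python3 - <<'E'
from h import *
from plant import r
s=st();pol(s);print(R.from_quat(s['eef_rot']).apply([0,0,1]))
p=np.array(s['tool_pos'])
print('to start',tl(s,np.array([.640,.290,p[2]])-p),'down',tl(s,[0,0,.091-p[2]]))
d=r.snapshot('wrist');cv2.imwrite('pics/w13.png',d['frame'][:,:,::-1])
t=r.snapshot('top');cv2.imwrite('pics/top13.png',cv2.resize(t['frame'][160:310,180:380],(800,600))[:,:,::-1]);capq(t,2.92)
E
```

```text
t 22.00 p [0.6388 0.3024 0.1465] az -0.365 tilt 0.142 F [ 1.37  1.35 -0.39] M [0.04 0.03 0.03] open 0.008 q [-0.77  0.98  0.49  1.27 -0.32  1.06 -0.66]
R 0.0710 th 0.385 az+pi 2.777 spoke~ 0.529  Ftan(tool x) 1.75 Frad 0.80 Fz -0.39
[-0.01755769 -0.14019737 -0.98996789]
to start [-0.011   0.0055  0.0017] down [ 0.0076 -0.0019  0.055 ]
q from balls [(np.float64(2.934), 45, 0.1008), (np.float64(2.948), 37, 0.1009), (np.float64(2.909), 26, 0.0989), (np.float64(2.919), 223, 0.0999), (np.float64(2.93), 54, 0.09)]
```

View pics/w13.png

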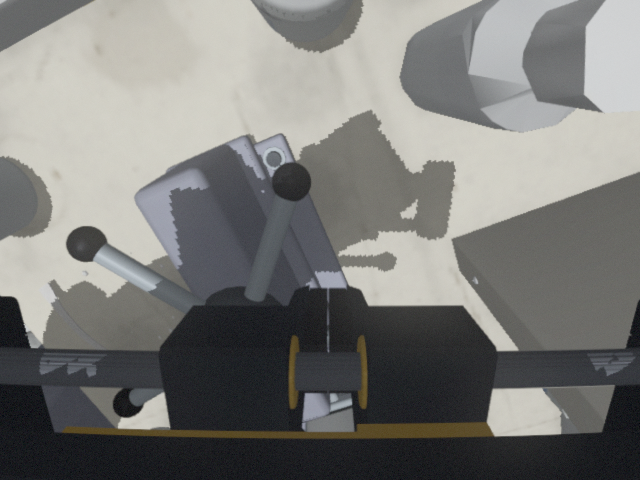

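View pics/top13.png

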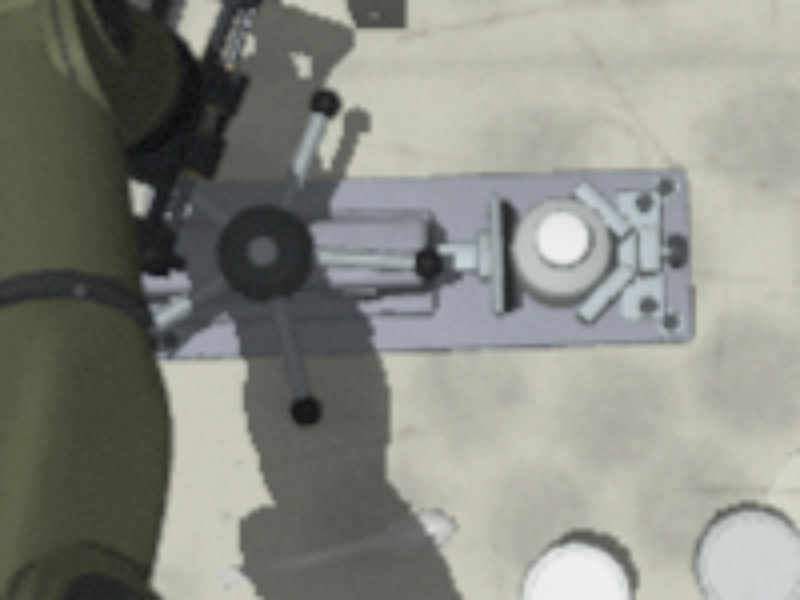

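{"api": "play_rows", "payload": {
  "targets": [
    {"jaw":1,"dx":-0.003,"dy":0.003,"dz":0.008,"yaw":0},
    {"jaw":1,"dx":-0.001,"dy":0.001,"dz":0.016,"yaw":0},
    {"jaw":1,"dx":0,"dy":0,"dz":0.016,"yaw":0},
    {"jaw":1,"dx":0,"dy":0,"dz":0.01,"yaw":0},
    {"jaw":1,"dx":0,"dy":0,"dz":0.003,"yaw":0}
  ]
}}

```text
clock: 22.6
tool_pos: [0.6385, 0.2891, 0.092]
eef_rot: [0.825, 0.561, -0.046, 0.053]
contact_force: [-0.1, -0.4, 0.6]
opening: 0.004
```

```bash
python3 - <<'E'
from h import *
s=st();pol(s,-.012);print(R.from_quat(s['eef_rot']).apply([0,0,1]))
p=np.array(s['tool_pos'])
print('fwd 8mm',tl(s,[.003,-.008,0]), 'down',tl(s,[0,0,.090-p[2]]))
E
```

```text
t 22.60 p [0.6385 0.2891 0.092 ] az -0.375 tilt 0.141 F [-0.12 -0.4   0.58] M [0.09 0.05 0.04] open 0.004 q [-0.75  1.03  0.47  1.33 -0.34  0.95 -0.64]
R 0.0669 th 0.202 az+pi 2.767 spoke~ 0.037  Ftan(tool x) -0.42 Frad 0.03 Fz 0.58
[-0.01735172 -0.13918937 -0.99011375]
fwd 8mm [-0.0063  0.0057  0.0011] down [ 0.0003 -0.0001  0.002 ]
```

{"api": "play_rows", "payload": {
  "targets": [
    {"jaw":1,"dx":-0.007,"dy":0.004,"dz":0.002,"yaw":0},
    {"jaw":1,"dx":-0.008,"dy":0.003,"dz":0.001,"yaw":0},
    {"jaw":1,"dx":-0.005,"dy":0.001,"dz":0.001,"yaw":0},
    {"jaw":1,"dx":-0.004,"dy":0.001,"dz":0,"yaw":0},
    {"jaw":1,"dx":-0.003,"dy":0,"dz":0,"yaw":0}
  ]
}}

```text
clock: 23.1
tool_pos: [0.6371, 0.2632, 0.0927]
eef_rot: [0.825, 0.562, -0.043, 0.051]
contact_force: [5.1, 8.2, -8.7]
opening: 0.001
```

```bash
python3 - <<'E'
from h import *
s=st();pol(s,-.012);print(R.from_quat(s['eef_rot']).apply([0,0,1]))
E
```

```text
t 23.10 p [0.6371 0.2632 0.0927] az -0.373 tilt 0.133 F [ 5.12  8.2  -8.69] M [ 2.03 -1.05  0.01] open 0.001 q [-0.72  1.    0.46  1.39 -0.34  0.9  -0.6 ]
R 0.0653 th 6.090 az+pi 2.769 spoke~ 5.906  Ftan(tool x) 9.50 Frad 1.78 Fz -8.69
[-0.01334891 -0.13221581 -0.99113106]
```

{"api": "play_rows", "payload": {
  "targets": [
    {"jaw":1,"dx":0.004,"dy":0,"dz":0.002,"yaw":0},
    {"jaw":1,"dx":0.001,"dy":0,"dz":0.004,"yaw":0},
    {"jaw":1,"dx":0,"dy":0,"dz":0.003,"yaw":0},
    {"jaw":1,"dx":-0.004,"dy":0.001,"dz":0,"yaw":0},
    {"jaw":1,"dx":-0.004,"dy":0.001,"dz":0.001,"yaw":0}
  ]
}}

```text
clock: 23.6
tool_pos: [0.6387, 0.2617, 0.0839]
eef_rot: [0.824, 0.562, -0.04, 0.049]
contact_force: [0.8, 10.6, 5.1]
opening: 0.004
```

```bash
python3 - <<'E'
from h import *
from plant import r
s=st();pol(s,-.012);print(R.from_quat(s['eef_rot']).apply([0,0,1]))
t=r.snapshot('top');capq(t,2.95)
E
```

```text
t 23.60 p [0.6387 0.2617 0.0839] az -0.371 tilt 0.127 F [ 0.78 10.59  5.1 ] M [ 2.03  0.11 -0.15] open 0.004 q [-0.72  1.01  0.45  1.39 -0.35  0.88 -0.59]
R 0.0672 th 6.072 az+pi 2.770 spoke~ 5.893  Ftan(tool x) 10.15 Frad -3.12 Fz 5.10
[-0.01041254 -0.12655907 -0.99190442]
q from balls [(np.float64(2.934), 45, 0.1008), (np.float64(2.948), 37, 0.1009), (np.float64(2.868), 91, 0.0948)]
```

```bash
python3 - <<'E'
from h import *
from plant import r
t0=pickle.load(open('top0.pkl','rb'))
def cap(img,name):
    m=(img.min(2)>200).astype(np.uint8); n,l,sx,c=cv2.connectedComponentsWithStats(m)
    for i in range(1,n):
        if 60<sx[i,4]<140 : print(name,sx[i],c[i])
for n in ('top11','top12','top13'):
    im=cv2.imread(f'pics/{n}.png')[:,:,::-1]; im=cv2.resize(im,(200,150),interpolation=cv2.INTER_AREA)
    cap(im[:,110:190],n)
t=r.snapshot('top'); im=t['frame'][160:310,180:380]; cap(im[:,110:190],'now')
# precise: gray centroid
cv2.imwrite('pics/v14.png',cv2.resize(t['frame'][195:250,290:360],(763,600),interpolation=cv2.INTER_CUBIC)[:,:,::-1])
capq(t,2.95)
f=cv2.GaussianBlur(t['frame'],(3,3),0)
E
```

```text
top11 [ 21  54  12  12 117] [26.54700855 59.38461538]
top12 [ 24  54  12  12 115] [29.4173913  59.23478261]
top13 [ 24  53  13  13 124] [30.03225806 59.04032258]
now [ 24  53  13  13 126] [30.11904762 59.08730159]
q from balls [(np.float64(2.934), 45, 0.1008), (np.float64(2.945), 39, 0.1006), (np.float64(2.87), 89, 0.0946)]
```

View pics/v14.png

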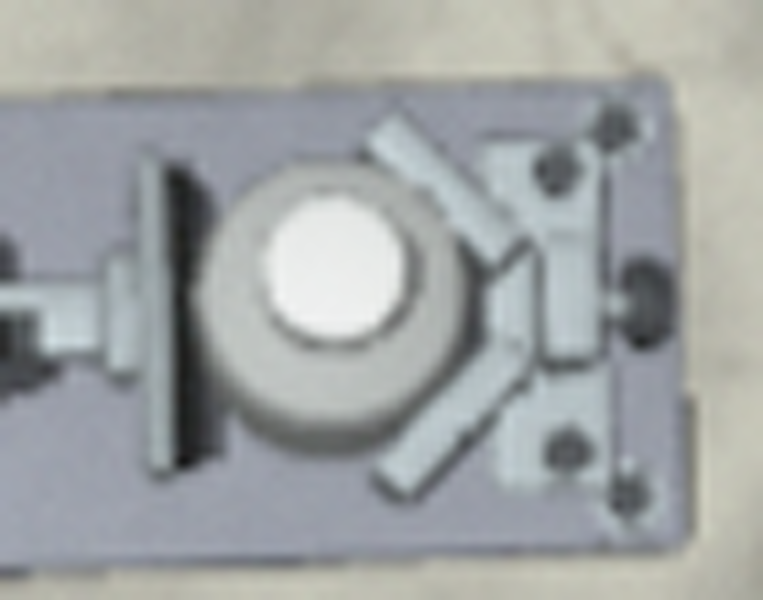

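```bash
python3 - <<'E'
from h import *
t=pickle.load(open('top0.pkl','rb'))
for n,u,v in (('q1.7',316.55,219.38),('q2.7',319.42,219.23),('q2.93',320.1,219.07)):
    w=onplane(t,[(u,v)],.152)[0]; print(n,w.round(4),'clamp y',(w[1]-.1855).round(4))
d=wcam(pickle.load(open('w9.pkl','rb')))
f=d['frame'].astype(int); print('w9 cap',onplane(d,[(332,261)],.152).round(4))
# jaw face in now image: u of jaw grey plate right edge at top
x=290+172/10.9; print('jaw rubber front approx', onplane(t,[(290+178/10.9,195+300/10.9),(290+190/10.9,195+200/10.9)],.058).round(4))
E
```

```text
q1.7 [0.5736 0.1029 0.152 ] clamp y -0.0826
q2.7 [0.5738 0.096  0.152 ] clamp y -0.0895
q2.93 [0.5741 0.0943 0.152 ] clamp y -0.0912
w9 cap [[0.5752 0.1049 0.152 ]]
jaw rubber front approx [[0.5752 0.1283 0.058 ]
 [0.5988 0.1249 0.058 ]]
```

```bash
python3 - <<'E'
from h import *
s=st();pol(s,-.012)
M=R.from_quat(s['eef_rot']).as_matrix(); print('F tool',(M.T@np.array(s['contact_force'])).round(2),'M tool',(M.T@np.array(s['moment'])).round(2))
E
```

```text
t 23.70 p [0.6387 0.2619 0.0841] az -0.371 tilt 0.127 F [0.4  6.87 0.7 ] M [ 1.25 -0.08 -0.1 ] open 0.004 q [-0.72  1.01  0.45  1.39 -0.35  0.88 -0.59]
R 0.0671 th 6.076 az+pi 2.771 spoke~ 5.896  Ftan(tool x) 6.54 Frad -2.12 Fz 0.70
F tool [ 6.4  -2.09 -1.56] M tool [0.4  1.19 0.1 ]
```

{"api": "play_rows", "payload": {
  "targets": [
    {"jaw":1,"dx":-0.002,"dy":0,"dz":0,"yaw":0},
    {"jaw":1,"dx":-0.002,"dy":0,"dz":0,"yaw":0},
    {"jaw":1,"dx":-0.002,"dy":0,"dz":0,"yaw":0},
    {"jaw":1,"dx":-0.002,"dy":0,"dz":0,"yaw":0},
    {"jaw":1,"dx":-0.002,"dy":0,"dz":0,"yaw":0}
  ]
}}

```text
clock: 24.2
tool_pos: [0.6389, 0.2626, 0.0845]
eef_rot: [0.823, 0.565, -0.03, 0.046]
contact_force: [2.2, 5.5, -3.8]
opening: 0.006
```

```bash
python3 - <<'E'
from h import *
from plant import r
s=st();pol(s,-.012)
M=R.from_quat(s['eef_rot']).as_matrix(); print('F tool',(M.T@np.array(s['contact_force'])).round(2),'M tool',(M.T@np.array(s['moment'])).round(2))
t=r.snapshot('top');capq(t,2.95)
m=(t['frame'][200:240,305:335].min(2)>200).astype(np.uint8); n,l,sx,c=cv2.connectedComponentsWithStats(m); i=1+np.argmax(sx[1:,4]); print('cap',c[i]+[305,200])
E
```

```text
t 24.20 p [0.6389 0.2626 0.0845] az -0.366 tilt 0.110 F [ 2.19  5.5  -3.82] M [ 1.19 -0.62 -0.02] open 0.006 q [-0.71  1.    0.44  1.41 -0.36  0.85 -0.58]
R 0.0672 th 6.086 az+pi 2.775 spoke~ 5.907  Ftan(tool x) 5.92 Frad 0.08 Fz -3.82
F tool [ 6.28 -0.08  3.2 ] M tool [-0.15  1.33  0.1 ]
q from balls [(np.float64(2.936), 45, 0.1009), (np.float64(2.945), 39, 0.1006), (np.float64(2.861), 102, 0.0958)]
cap [320.08  219.056]
```

{"api": "play_rows", "payload": {
  "targets": [
    {"jaw":1,"dx":-0.004,"dy":0,"dz":0.001,"yaw":0},
    {"jaw":1,"dx":-0.004,"dy":0,"dz":0.001,"yaw":0},
    {"jaw":1,"dx":-0.005,"dy":0,"dz":0.001,"yaw":0},
    {"jaw":1,"dx":-0.005,"dy":0,"dz":0,"yaw":0},
    {"jaw":1,"dx":-0.005,"dy":0,"dz":0,"yaw":0}
  ]
}}

```text
clock: 24.75
tool_pos: [0.6395, 0.2637, 0.0854]
eef_rot: [0.821, 0.57, -0.01, 0.039]
contact_force: [7.1, 10.0, -8.4]
opening: 0.008
```

```bash
cat >> h.py <<'E'
def chk(g):
    from plant import r
    s=st();pol(s,-.012)
    M=R.from_quat(s['eef_rot']).as_matrix(); print('F tool',(M.T@np.array(s['contact_force'])).round(2),'M tool',(M.T@np.array(s['moment'])).round(2))
    t=r.snapshot('top');capq(t,g)
    m=(t['frame'][200:240,305:335].min(2)>200).astype(np.uint8); n,l,sx,c=cv2.connectedComponentsWithStats(m); i=1+np.argmax(sx[1:,4]); print('cap',c[i]+[305,200])
    return t
E
python3 -c "
from h import *
chk(2.97)"
```

```text
t 24.75 p [0.6395 0.2637 0.0854] az -0.356 tilt 0.080 F [ 7.11  9.97 -8.43] M [ 2.15 -1.23  0.06] open 0.008 q [-0.7   0.98  0.41  1.46 -0.37  0.79 -0.54]
R 0.0676 th 6.105 az+pi 2.785 spoke~ 5.927  Ftan(tool x) 11.82 Frad 3.19 Fz -8.43
F tool [12.32  2.74  7.85] M tool [-0.4   2.45  0.09]
q from balls [(np.float64(2.926), 40, 0.1006), (np.float64(2.946), 40, 0.1004), (np.float64(2.879), 95, 0.095)]
cap [320.11904762 219.08730159]
```

{"api": "play_rows", "payload": {
  "targets": [
    {"jaw":1,"dx":-0.004,"dy":0,"dz":0.001,"yaw":0},
    {"jaw":1,"dx":-0.005,"dy":0,"dz":0.001,"yaw":0},
    {"jaw":1,"dx":-0.006,"dy":-0.001,"dz":0.001,"yaw":0},
    {"jaw":1,"dx":-0.006,"dy":-0.001,"dz":0.001,"yaw":0},
    {"jaw":1,"dx":-0.006,"dy":-0.001,"dz":0.001,"yaw":0}
  ]
}}

```text
clock: 25.3
tool_pos: [0.6406, 0.2652, 0.0859]
eef_rot: [0.818, 0.575, 0.016, 0.033]
contact_force: [6.3, 11.2, -3.9]
opening: 0.004
```

```bash
python3 -c "
from h import *
t=chk(2.97)
cv2.imwrite('pics/top15.png',cv2.resize(t['frame'][160:310,180:380],(800,600))[:,:,::-1])"
```

```text
t 25.30 p [0.6406 0.2652 0.0859] az -0.345 tilt 0.073 F [ 6.29 11.24 -3.91] M [ 2.22 -1.23  0.09] open 0.004 q [-0.68  0.96  0.38  1.51 -0.39  0.71 -0.51]
R 0.0684 th 6.129 az+pi 2.797 spoke~ 5.952  Ftan(tool x) 12.71 Frad 2.12 Fz -3.91
F tool [12.76  1.83  3.9 ] M tool [-0.41  2.51  0.09]
q from balls [(np.float64(2.972), 61, 0.0974), (np.float64(2.946), 40, 0.1004), (np.float64(2.881), 100, 0.0947), (np.float64(3.151), 10, 0.1073)]
cap [320.11904762 219.08730159]
```

View pics/top15.png

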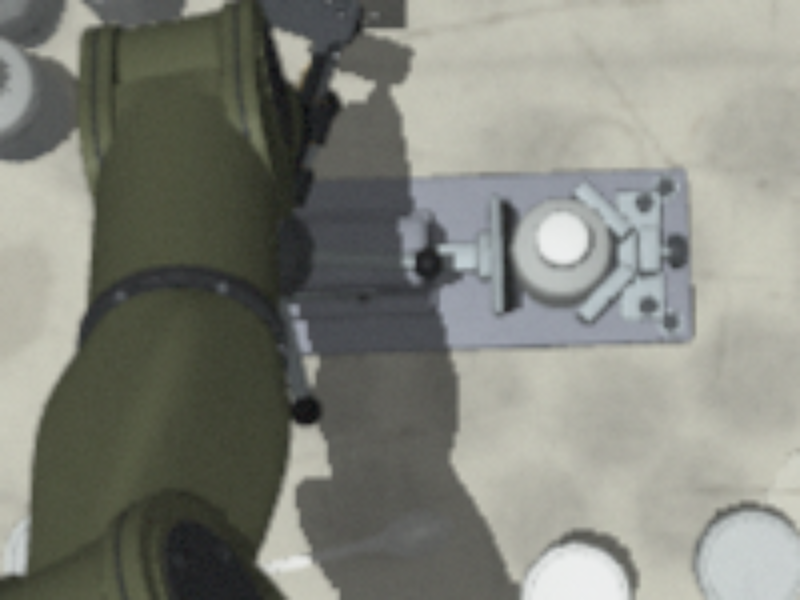

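The capstan has stayed at 2.93–2.95 while the tangential push reached 12.7 N. At R ≈ 0.067 m that is about 0.85 N m, against 0.40 N m free. So the squeeze is about 25–30 N, a firm hold. The bottle's cap also stopped moving while the jaw advanced about 1.8 mm further, which agrees. I'll stop here, back off and lift away.

{"api": "play_rows", "payload": {
  "targets": [
    {"jaw":1,"dx":0.006,"dy":0,"dz":0,"yaw":0},
    {"jaw":1,"dx":0.006,"dy":0,"dz":0,"yaw":0},
    {"jaw":1,"dx":0,"dy":0,"dz":-0.01,"yaw":0},
    {"jaw":1,"dx":0,"dy":0,"dz":-0.025,"yaw":0},
    {"jaw":1,"dx":0,"dy":0,"dz":-0.035,"yaw":0}
  ]
}}

```text
clock: 25.85
tool_pos: [0.6361, 0.2733, 0.1532]
eef_rot: [0.818, 0.574, 0.008, 0.034]
contact_force: [-0.2, 0.3, 0.2]
opening: 0.003
```

```bash
python3 -c "
from h import *
chk(2.95)"
```

```text
t 25.85 p [0.6361 0.2733 0.1532] az -0.347 tilt 0.069 F [-0.23  0.3   0.22] M [-0.01  0.15 -0.02] open 0.003 q [-0.72  0.88  0.43  1.45 -0.35  0.86 -0.55]
R 0.0632 th 6.245 az+pi 2.794 spoke~ 6.055  Ftan(tool x) 0.20 Frad -0.31 Fz 0.22
F tool [ 0.2  -0.3  -0.25] M tool [ 0.14 -0.07  0.01]
q from balls [(np.float64(2.932), 36, 0.1009), (np.float64(2.948), 37, 0.1009), (np.float64(2.884), 51, 0.0963), (np.float64(3.021), 88, 0.0965)]
cap [320.11904762 219.08730159]
```

{"api": "play_rows", "payload": {
  "targets": [
    {"jaw":1,"dx":0,"dy":0,"dz":-0.04,"yaw":0},
    {"jaw":1,"dx":0,"dy":-0.02,"dz":-0.04,"yaw":0},
    {"jaw":1,"dx":0.02,"dy":-0.03,"dz":-0.03,"yaw":0},
    {"jaw":1,"dx":0.03,"dy":-0.03,"dz":0,"yaw":0},
    {"jaw":1,"dx":0.02,"dy":-0.02,"dz":0,"yaw":0}
  ]
}}

```text
clock: 26.4
tool_pos: [0.5667, 0.3679, 0.2723]
eef_rot: [0.824, 0.565, 0.014, 0.04]
contact_force: [-0.3, 0.6, -0.9]
opening: 0.004
```

{"api": "play_rows", "payload": {
  "targets": [
    {"jaw":1,"dx":0.04,"dy":-0.02,"dz":0,"yaw":0},
    {"jaw":1,"dx":0.04,"dy":-0.02,"dz":0,"yaw":0},
    {"jaw":1,"dx":0.03,"dy":-0.01,"dz":0,"yaw":0},
    {"jaw":1,"dx":0,"dy":0,"dz":0,"yaw":0},
    {"jaw":1,"dx":0,"dy":0,"dz":0,"yaw":0}
  ]
}}

```text
clock: 26.9
tool_pos: [0.5572, 0.4909, 0.2689]
eef_rot: [0.824, 0.565, 0.013, 0.042]
contact_force: [-0.3, -0.3, -0.4]
opening: 0.007
```

```bash
python3 - <<'E'
from h import *
from plant import r
t=chk(2.94)
cv2.imwrite('pics/top16.png',cv2.resize(t['frame'][160:310,180:380],(800,600))[:,:,::-1])
s=r.snapshot('side');cv2.imwrite('pics/side16.png',cv2.resize(s['frame'][170:330,220:433],(800,600))[:,:,::-1])
# bottle body circle centre: compare cap (z .152) 
t0=pickle.load(open('top0.pkl','rb'))
for n,(u,v) in dict(jarlow=(367,300),jart=(324,308),jl=(197,299),back=(409,180),left=(175,182)).items(): print(n,np.abs(t['frame'][v-12:v+13,u-12:u+13].astype(int)-t0['frame'][v-12:v+13,u-12:u+13]).mean().round(1))
E
```

```text
t 26.90 p [0.5572 0.4909 0.2689] az -0.367 tilt 0.088 F [-0.35 -0.31 -0.43] M [-0.04  0.11 -0.01] open 0.007 q [-1.04  0.87  0.53  1.11 -0.33  1.23 -0.93]
R 0.2158 th 1.644 az+pi 2.774 spoke~ 1.669  Ftan(tool x) -0.41 Frad -0.21 Fz -0.43
F tool [-0.4  -0.25  0.42] M tool [ 0.09 -0.08  0.  ]
q from balls [(np.float64(2.936), 29, 0.1018), (np.float64(2.955), 43, 0.1004), (np.float64(2.92), 23, 0.0993), (np.float64(2.908), 24, 0.1009), (np.float64(2.923), 36, 0.1033)]
cap [320.09243697 219.13445378]
jarlow 13.5
jart 10.9
jl 12.9
back 10.4
left 11.1
```

View pics/top16.png

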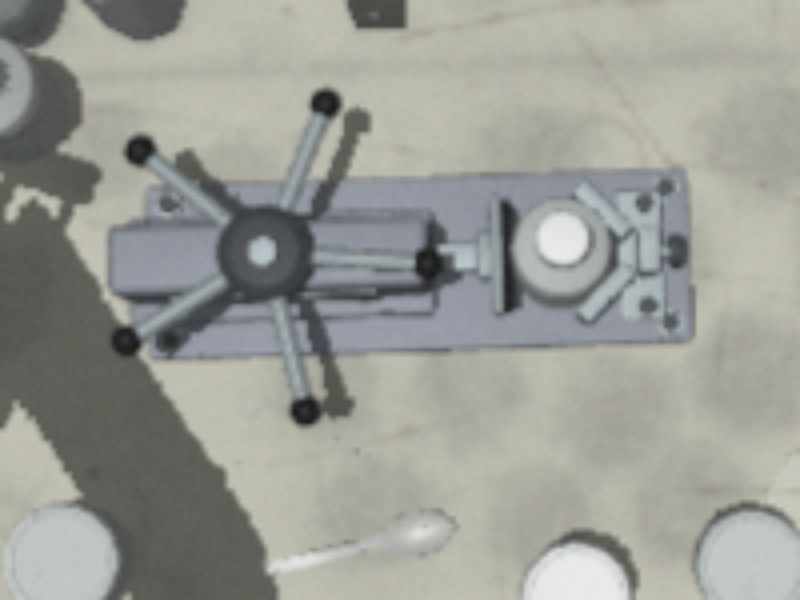

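View pics/side16.png

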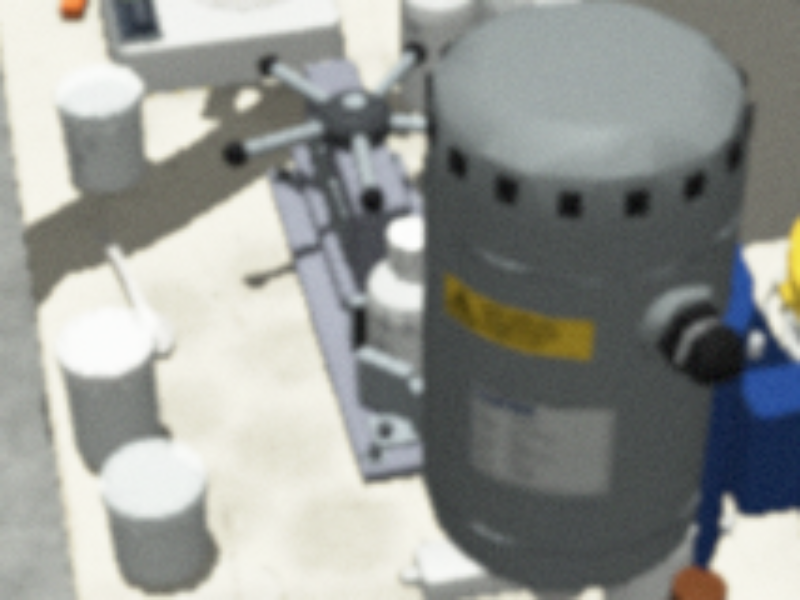

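The last checks agree:
- **Capstan:** holds at about 2.93 with the arm away.
- **Bottle:** upright in the V. The cap is at x ≈ 0.574 and the clamp axis at about 0.5745.
- **Bystanders:** standing where they were.
- **Arm:** clear, with force near zero.

Handing in.

```bash
python3 -c "
from plant import r
print(r.finish_job()); print(r.get_state()['clock'])"
```

```text
the job is handed in; nothing more can be done
None
the job is handed in; nothing more can be done
```

The white bottle is standing upright in the clamp, let go, and squeezed into the V. I put the squeeze at about 25–30 N, and I handed the job in at about 27 s. No verdict was reported.

**What I did:**
- I gripped the bottle by its cap. The first grip closed on air because the fingertips end about 22 mm short of the reported TCP, so I went in lower.
- I stood it on the plate near the nest point. It pressed down with 26 N for a moment before I relaxed it and opened the gripper.
- I turned the capstan from about 0.40 to 2.93 rad with two pushes on the near side. A third push, on the far side, no longer moved it.

**Last checks:**
- **Hold:** the capstan stayed still under a tangential push of about 12.7 N, roughly 0.85 N m against 0.40 N m when free. It did not spring back afterwards.
- **Seating:** the cap stopped moving while the jaw went about 1.8 mm further. That works out at about 27 N.
- **Position:** the bottle looks upright, and its cap is within about 1 mm of the clamp's axis.
- **Rest of the bench:** the other jars and bottles look unmoved, and the arm is clear of everything.

**What did not agree:**
- The bottle's absolute position from the top camera was 3–5 mm off from what the jaw position implies.
- The force I read at the end of the second push, about 7.4 N, was lower than the later no-motion test suggests.
- The tool tilted up to 0.15 rad while pushing.

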